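# Pack the checked bearing rings in their transit case

## Robot

A 7-joint arm with a two-finger parallel gripper is mounted at the origin on a cart in front of the work surface, level with it; the furniture and walls round the work are solid. World frame = base frame: x ahead of the robot, y to its left, z up, the work surface at z = 0. Lengths are in m, angles in degrees, forces in N, time in s.
With the tool pointing down it reaches from about 0.425 to 0.95 m from the base axis. Payload 4.7 kg.
Tool frame: the origin (TCP) lies on the centre line of the jaws, within the pads' length; the fingertips stand 25 mm ahead of it and the grasp point (between the pads) lies 6 mm ahead of it; z points along the fingers, x is the direction in which the jaws open and shut, and the axes are right-handed (so a half turn about z gives the same grasp; the last joint's range is limited). The gripper opens to 87 mm and grips with 3 to 60 N. Pads are 19 mm wide; open, the fingers measure 117 mm over their backs; the gripper's body (75 mm by 190 mm) begins 51 mm behind the grasp point.
Start: joints at [71.052, 26.849, -2.785, 87.806, 1.381, 65.374, -4.715], TCP at [0.201, -0.644, 0.248] pointing down, gripper open.
Joint ranges: [-148.3, 148.3], [-19.14, 114.17], [-79.39, 73.82], [5.75, 140.21], [-59.74, 239.74], [12.07, 113.84], [-152.46, 152.46]. Speed limits (degrees/s): [147.25, 147.25, 180, 180, 180, 180, 180].

## Interface

Orientations are given as a 3x3 rotation matrix whose columns are the frame's x, y, z axes.
In Python, from bench import arm, vision, order gives the robot as it stands. The module is installed in compiled form; this text tells all that it offers.
- The arm moves only by the shell command python3 -m jog 'ROWS' [OPENING]. ROWS is JSON, a list of rows, each an object with "dp": the shift along the tool's x, y, z in m, a list of three; "angular": the turn, a rotation vector about the tool's x, y, z in rad, a list of three. In form: [{"dp": [x, y, z], "angular": [rx, ry, rz]}, ...]. A call has 1 to 20 rows; each row is the pose to reach, as a shift and turn from the pose measured when the call began, along the tool's axes at that moment; what a row does not reach only later rows make up. A row lasts 1/8 s, in which the tool goes at most 62.5 mm and 10.7 degrees, less where a joint would pass 70% of its speed; a pose out of reach is approached as far as the arm can. A call with a gripper value outside its range is refused whole. OPENING is the closure in counts, from 0 (fully open) to 255 (shut), set as the call begins (- or left out, the last holds). The fingers move at their own pace and stop on an object; the grip force is fixed at half the most. Time passes only in rows, so rows that repeat a pose let the fingers close. It gives the time, the measured TCP pose, the force and the opening at its end, in the units of the state.
- arm.get_obs(): the state, without advancing time (a new reading comes with each control period).
- vision.read_camera(name): name is "scene" or "side" or "wrist"; returns the picture (480x640x3 uint8, red, green, blue); there is no depth.
- vision.camera_model(name): a dict with "K" (3x3 intrinsics, pixels), "world_from_camera" (4x4, takes a point from camera to world coordinates). Camera axes: x right, y down, z forward; pixel columns grow to the right and rows downward; lengths in m; the calibration is good to about 2 mm. A picture is of the moment at which its call begins: read the wrist's pose just before it. camera_model takes no time and is no camera call; for the wrist camera it gives the pose at the moment of the call.
- order.job_done(): hands the job in, once; it reports no verdict.
The state is a dict: "clock": time; "joints": joint angles; "joint_velocities": joint speeds; "joint_torque": joint torques, N m; "ee_pos": TCP position; "tool_rot": TCP orientation; "contact_force": force on the tool from outside, world axes, zero at the start; "moment": the same for the moment, N m; "opening": opening from 0.0 (shut) to 1.0 (fully open).
Only numpy, scipy, OpenCV 4.12 (cv2) and the standard library are available. Lean on these libraries where they do the work, as an engineer would, in place of code of your own. Each camera call takes 0.05 s, during which the arm holds its last target. There are 200 camera calls.

## Task

The small bearing rings lying along the front of the bench (piled or single, all of one size) have passed their hardness check: stack all of them in the open wooden case on its two rubber pads, every ring lying flat and true over its pad and the rings below it, no pile rising above the corner posts. Then lay the plywood hold-down board squarely inside the case so that it rests flat on all four posts, and swing the lid fully shut. Leave the other things on the bench alone.

Things in the scene. Friction and masses are not known exactly. Their poses are not given: they have to be found in the camera images.
- case: open wooden case fixed to the bench, brass fittings; origin under its middle, x from its front wall to its hinge wall, y along its length, z up. Outside 156 mm (x) by 176 mm (y), walls 8 mm, inside 140 x 160 mm, rim 62 mm above the bench, floor 6 mm. A 12 x 12 mm post fills each inner corner up to 50 mm above the bench
- pad_left (a point): centre of the upper face of the left (+y of the case) of two black rubber pads in the case, discs 64 mm across; this face is 9 mm above the bench. The pad centres are 76 mm apart, at y = +38 and -38 mm in the case. Axes as the case
- pad_right (a point): the same point of the right (-y) rubber pad
- fill_line (a point): middle of the case at the height of the tops of its four corner posts, 50 mm above the bench and 12 mm below the rim. The hold-down board rests on these posts. Three rings on a pad end 5 mm below this line, four stand 7 mm proud of it. Axes as the case
- hinge (a point): middle of the lid's hinge line: 78 mm from the case's middle along its x, level with the rim (62 mm above the bench); the hinge runs along the case's y
- lid (a joint): angle of the case's wooden lid: 0 shut on the rim, 1.57 upright, 1.8 its stop. A stiff friction hinge: the lid stays at any angle, 2 to 5 N at its free edge swings it. The lid is a shell 156 x 176 mm, 30 mm deep, top 6 mm and walls 8 mm thick, so 24 mm clear over the rim when shut
- lid_edge (a point): middle of the lid's outer top edge on its free side: 156 mm from the hinge line along the lid, 30 mm outward of it. Lid shut: above the case's front wall, 92 mm above the bench; lid upright: 156 mm above the hinge and 30 mm behind it
- board_grip (a point): centre of the bar handle of the plywood hold-down board, 19 mm above its underside. Board 136 (x) x 156 (y) x 8 mm, its lower 4 mm 2 mm smaller all round; it drops between the case's walls with 2 mm to spare all round, either way round. Handle: dark bar along y, 70 mm long, 16 mm wide (x), standing 22 mm above the board. About 0.16 kg. z up
- ring_a1_mid (a point): centre of a bearing ring of ground steel: 62 mm outside, about 40 mm bore, 12 mm high, about 0.12 kg, flat faces, z along its axis; this point is in the bore, half-way up. The rings start in two rough piles on the bench, and all are alike. Behind the piles stands the 91 mm high black plinth of the hardness tester. This one starts at the bottom of pile a
- ring_a2_mid (a point): the same point of a like ring; it starts second in pile a
- ring_a3_mid (a point): the same point of a like ring; it starts on top of pile a (not in every run)
- ring_b1_mid (a point): the same point of a like ring; it starts at the bottom of pile b
- ring_b2_mid (a point): the same point of a like ring; it starts on top of pile b (not in every run)
- ring_c1_mid (a point): the same point of a like ring; it starts by itself (not in every run)
- oil_bottle: cream oil bottle with a red spout, 42 mm across, 118 mm high, a bystander; origin under its middle
- carton3: small green carton, 71 x 60 x 50 mm, a bystander; origin under its middle
- marker: white marker pen with a black cap, 135 mm long, lying, a bystander; origin under its middle
There are look-alikes about, which are no part of the job. Leave any turquoise look-alike of the part that bears ring_a1_mid alone.

How it is judged (in metres and radians):
On the way, in this order (a step that is already met when the one before it is completed fails the run):
1. every ring that is present is stacked true on one of the two pads, within 4 mm of the pad's centre line, and let go ((horizontal distance between ring_a1_mid and pad_left below 0.004 m or horizontal distance between ring_a1_mid and pad_right below 0.004 m) and angle between each of ring_a1_mid, ring_a2_mid, ring_a3_mid, ring_b1_mid, ring_b2_mid, ring_c1_mid's own z axis and vertical below 0.06 rad and z of each of ring_a1_mid, ring_a2_mid, ring_a3_mid, ring_b1_mid, ring_b2_mid, ring_c1_mid in the frame of fill_line below -0.002 m and (horizontal distance between ring_a2_mid and pad_left below 0.004 m or horizontal distance between ring_a2_mid and pad_right below 0.004 m) and (horizontal distance between ring_a3_mid and pad_left below 0.004 m or horizontal distance between ring_a3_mid and pad_right below 0.004 m) and (horizontal distance between ring_b1_mid and pad_left below 0.004 m or horizontal distance between ring_b1_mid and pad_right below 0.004 m) and (horizontal distance between ring_b2_mid and pad_left below 0.004 m or horizontal distance between ring_b2_mid and pad_right below 0.004 m) and (horizontal distance between ring_c1_mid and pad_left below 0.004 m or horizontal distance between ring_c1_mid and pad_right below 0.004 m) and contact force between the fingers and ring_a1 below 0.1 N and contact force between the fingers and ring_a2 below 0.1 N and contact force between the fingers and ring_a3 below 0.1 N and contact force between the fingers and ring_b1 below 0.1 N and contact force between the fingers and ring_b2 below 0.1 N and contact force between the fingers and ring_c1 below 0.1 N), for 0.3 s.
2. the hold-down board rests flat on the four corner posts (horizontal distance between board_grip and fill_line below 0.004 m and z of board_grip in the frame of fill_line between 0.016 and 0.0215 m and angle between board_grip's own z axis and vertical below 0.03 rad and angle between the y axis of board_grip and the y axis of fill_line, either way round below 0.06 rad), for 0.3 s.
3. the lid is shut (value of joint lid below 0.04 rad), for 0.2 s.
At the end, for the whole second after the job is handed in: Every present ring is flat in the case below the post tops, its centre within 4 mm of the vertical through the centre of one of the pads; the board lies flat on the four posts (within 2.5 mm in height, 4 mm sideways, squared to the case); the lid is shut (under 0.04 rad); everything is released (all of step 1 and all of step 2 and value of joint lid below 0.04 rad and linear speed of board below 0.02 m/s); the robot touches nothing.
It fails at once if the oil bottle is moved (distance of oil_bottle from where it was at the start of the episode above 0.03 m).
It fails at once if the green carton is moved (distance of carton3 from where it was at the start of the episode above 0.03 m).
It fails at once if the marker pen is moved (distance of marker from where it was at the start of the episode above 0.03 m).
Of ring_a3, ring_b2, ring_c1 only 1 to 3 are there at a start; the rules pass over those that are not, and their reading is None.
At some moment in a run one of board may be knocked a few centimetres aside while the robot is not near it.
Once in a run the grip may slacken for a moment while it holds something.
It also fails if it takes over 210 s, if anything falls off the work surface, if the arm or the gripper's body presses on something with over 40 N, if the wrist force passes 120 N, or if a joint passes its speed limit or range.

## Working session

There is one attempt and no reset: what is moved stays moved. The work goes in short steps, Python scripts to look and compute and a shell command to move; the robot and the scene stay as the last step left them, time stands still between calls to the robot, and variables do not carry over. Pictures are saved under pics/ and viewed, about 12 in all and at most 16, crops included, and the job is handed in when it is done.

```bash
mkdir -p pics
cat > h.py <<'E'
import numpy as np, cv2
from bench import arm, vision, order
def snap(n,f):
    m=vision.camera_model(n); im=vision.read_camera(n); cv2.imwrite(f'pics/{f}.png',im[:,:,::-1]); np.savez(f'pics/{f}.npz',K=m['K'],T=m['world_from_camera']); return im
def px2w(f,u,v,z):
    d=np.load(f'pics/{f}.npz'); T=d['T']; r=T[:3,:3]@np.linalg.inv(d['K'])@[u,v,1]; return T[:3,3]+r*(z-T[2,3])/r[2]
def w2px(f,p):
    d=np.load(f'pics/{f}.npz'); T=d['T']; q=d['K']@(T[:3,:3].T@(np.array(p)-T[:3,3])); return q[:2]/q[2]
def st():
    o=arm.get_obs(); print('t',round(o['clock'],2),'p',np.round(o['ee_pos'],4),'F',np.round(o['contact_force'],1),'op',round(o['opening'],3)); print(np.round(o['tool_rot'],3).tolist(), np.round(o['joints'],0)); return o
E
python3 - <<'E'
from h import *
st()
for n in('scene','side'):
    snap(n,n+'0'); m=vision.camera_model(n); print(n,np.round(m['world_from_camera'],3).tolist(),m['K'][0][0])
E
```

```text
t 0.0 p [ 0.2005 -0.644   0.2465] F [-0.1  0.3 -0.1] op 1.0
[[0.297, -0.955, -0.001], [-0.955, -0.297, 0.002], [-0.002, 0.0, -1.0]] [71. 27. -3. 88.  1. 65. -5.]
scene [[0.687, -0.517, 0.511, -0.217], [-0.726, -0.495, 0.477, -0.879], [0.006, -0.699, -0.715, 1.232], [0.0, 0.0, 0.0, 1.0]] 487.3406363981535
side [[-1.0, 0.025, -0.015, 0.596], [0.026, 0.557, -0.83, 0.846], [-0.013, -0.83, -0.557, 0.713], [0.0, 0.0, 0.0, 1.0]] 450.4785197391668
```

View pics/scene0.png

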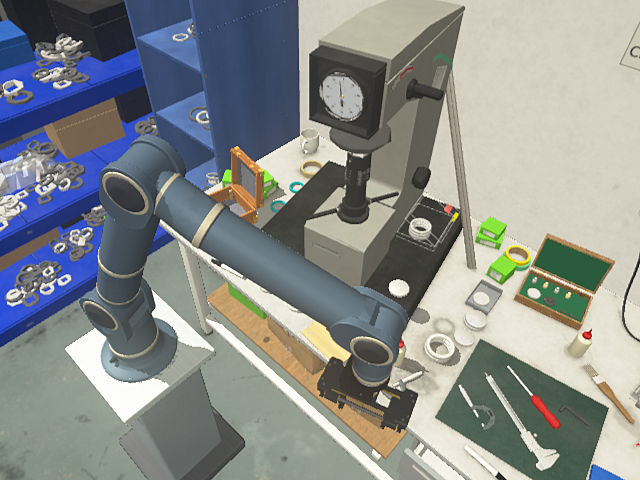

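View pics/side0.png

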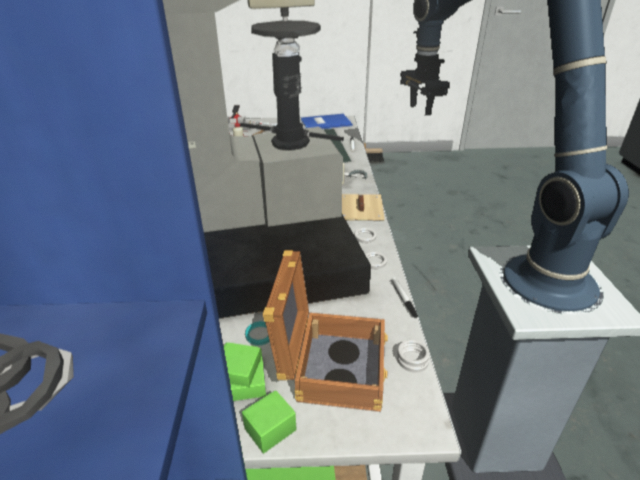

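The side view shows the open case at about (340,360), a two-ring pile at (412,355), rings at (376,260) and (366,235), the board at (362,207) and a further ring-like thing at (355,175). The arm hides most of this in the scene view.

Run:
```python
from h import *
for n,u,v,z in [('pileL',412,357,.018),('r',376,260,.012),('r2',366,235,.012),('board',362,207,.01),('far',355,175,.012),('case pads',344,351,.009),('pad2',341,377,.009),('marker',404,298,.005)]:
    print(n,px2w('side0',u,v,z).round(3))
for n,u,v,z in [('ring440',440,348,.02),('465',475,322,.02),('398',399,289,.09)]:
    print(n,px2w('scene0',u,v,z).round(3))
im=cv2.imread('pics/side0.png')[140:420,220:460]
cv2.imwrite('pics/c1.png',cv2.resize(im,None,fx=2.1,fy=2.1,interpolation=cv2.INTER_CUBIC))
```

```text
pileL [0.391 0.242 0.018]
r [ 0.413 -0.089  0.012]
r2 [ 0.424 -0.208  0.012]
board [ 0.416 -0.369  0.01 ]
far [ 0.415 -0.591  0.012]
case pads [0.523 0.213 0.009]
pad2 [0.534 0.278 0.009]
marker [0.368 0.053 0.005]
ring440 [ 0.59  -0.635  0.02 ]
465 [ 0.739 -0.662  0.02 ]
398 [ 0.632 -0.448  0.09 ]
```

View pics/c1.png

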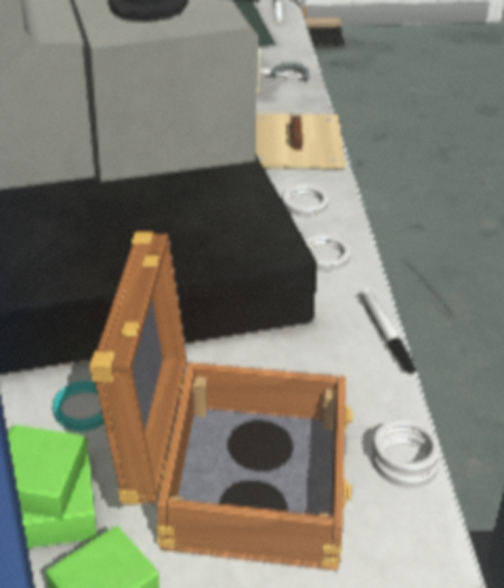

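The crop shows the left pile (~(405,450)) as at least two rings. There are white ring spots at (330,250) and (305,198), the plywood board with its dark bar at (297,140), and a grey item further off. A turquoise look-alike lies behind the case. I'll go above the middle and look with the wrist camera.

```bash
cat >> h.py <<'E'
from scipy.spatial.transform import Rotation as Ro
def go(p,az=None,R=None):
    """tool down, tool x at world azimuth az deg"""
    o=arm.get_obs(); R0=np.array(o['tool_rot']); 
    if R is None:
        a=np.radians(az); x=np.array([np.cos(a),np.sin(a),0]); z=np.array([0,0,-1.]); R=np.c_[x,np.cross(z,x),z]
    d=R0.T@(np.array(p)-o['ee_pos']); w=Ro.from_matrix(R0.T@R).as_rotvec()
    print('dp',d.round(4).tolist(),'ang',w.round(4).tolist(),'rows>=',np.ceil(max(np.linalg.norm(d)/.0625,np.degrees(np.linalg.norm(w))/10.7)))
E
python3 - <<'E'
from h import *
for u,v,z in [(268,225,.091),(343,208,.091),(371,266,.091),(207,285,.091)]: print(px2w('side0',u,v,z).round(3))
go([.45,-.15,.36],-20)
E
```

```text
[ 0.692 -0.148  0.091]
[ 0.49  -0.226  0.091]
[0.449 0.038 0.091]
[0.81  0.09  0.091]
dp [-0.3977, -0.3851, -0.1127] ang [-0.0008, 0.0017, -0.92] rows>= 10.0
```

```bash
python3 -m jog '[{"dp":[0,0,-0.11],"angular":[0,0,0]},{"dp":[0,0,-0.11],"angular":[0,0,0]},{"dp":[-0.1,-0.1,-0.11],"angular":[0,0,-0.2]},{"dp":[-0.2,-0.2,-0.11],"angular":[0,0,-0.4]},{"dp":[-0.3,-0.3,-0.11],"angular":[0,0,-0.7]},{"dp":[-0.398,-0.37,-0.11],"angular":[0,0,-0.92]},{"dp":[-0.398,-0.37,-0.11],"angular":[0,0,-0.92]},{"dp":[-0.398,-0.37,-0.11],"angular":[0,0,-0.92]},{"dp":[-0.398,-0.37,-0.11],"angular":[0,0,-0.92]},{"dp":[-0.398,-0.37,-0.11],"angular":[0,0,-0.92]},{"dp":[-0.398,-0.37,-0.11],"angular":[0,0,-0.92]},{"dp":[-0.398,-0.37,-0.11],"angular":[0,0,-0.92]},{"dp":[-0.398,-0.37,-0.11],"angular":[0,0,-0.92]}]' 0
python3 - <<'E'
from h import *
st(); snap('wrist','w1'); print(np.load('pics/w1.npz')['T'].round(3).tolist())
E
```

```text
clock: 1.72
ee_pos: [0.435, -0.155, 0.3569]
tool_rot: [[0.939, -0.343, -0.001], [-0.343, -0.939, 0.001], [-0.002, -0.001, -1.0]]
contact_force: [-0.4, -0.1, -0.7]
opening: 1.0
t 1.73 p [ 0.435  -0.155   0.3569] F [-0.4 -0.1 -0.7] op 1.0
[[0.939, -0.343, -0.001], [-0.343, -0.939, 0.001], [-0.002, -0.001, -1.0]] [ 44.   4. -31. 105.   2.  72.  -7.]
[[0.939, -0.327, -0.103, 0.464], [-0.343, -0.898, -0.275, -0.078], [-0.003, 0.293, -0.956, 0.494], [0.0, 0.0, 0.0, 1.0]]
```

View pics/w1.png

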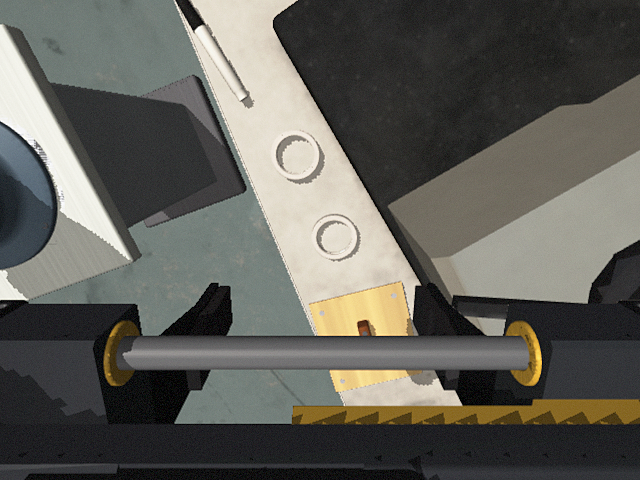

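The wrist view shows rings at (298,156) and (336,237), the marker at (220,55) and the board at (362,330). I'll fit circles to get ring centres and heights (one, two or three rings).

```bash
cat >> h.py <<'E'
from scipy.optimize import minimize
def fit(f,u,v,hs=(.012,.024,.036),r=.031,rs=None,free=False):
    g=cv2.GaussianBlur(cv2.cvtColor(cv2.imread(f'pics/{f}.png'),cv2.COLOR_BGR2GRAY),(0,0),1.2).astype(np.float32)
    d=np.load(f'pics/{f}.npz'); T=d['T']; K=d['K']; t=np.linspace(0,2*np.pi,180,endpoint=False)
    def samp(x,y,h,r):
        P=np.c_[x+r*np.cos(t),y+r*np.sin(t),np.full(180,h)]; q=((P-T[:3,3])@T[:3,:3])@K.T; q=(q[:,:2]/q[:,2:]).astype(np.float32)
        return cv2.remap(g,q[:,:1].copy(),q[:,1:].copy(),cv2.INTER_LINEAR)[:,0]
    for h in hs:
        def c(p): return -np.mean(np.minimum(samp(*p,h,r-.001)-samp(*p,h,r+.001),40)) - np.mean(np.minimum(samp(*p,h,.021)-samp(*p,h,.019),40))*(rs is None)
        w=px2w(f,u,v,h)[:2]; best=(0,None)
        grid=[(c((w[0]+a,w[1]+b)),w[0]+a,w[1]+b) for a in np.arange(-.012,.0121,.002) for b in np.arange(-.012,.0121,.002)]
        b=min(grid); s=minimize(c,b[1:],method='Nelder-Mead',options=dict(xatol=1e-4,initial_simplex=[b[1:],(b[1]+.001,b[2]),(b[1],b[2]+.001)]))
        print(f,'h',h,'xy',s.x.round(4),'score',round(-s.fun,2))
E
python3 - <<'E'
from h import *
fit('w1',298,156); fit('w1',336,237)
im=cv2.imread('pics/w1.png')[100:290,240:400]; cv2.imwrite('pics/c2.png',cv2.resize(im,None,fx=3,fy=3,interpolation=cv2.INTER_CUBIC))
E
```

```text
w1 h 0.012 xy [ 0.4158 -0.0958] score 20.17
w1 h 0.024 xy [ 0.417  -0.0953] score 24.62
w1 h 0.036 xy [ 0.4176 -0.0944] score 27.12
w1 h 0.012 xy [ 0.4247 -0.2165] score 18.43
w1 h 0.024 xy [ 0.4256 -0.213 ] score 22.17
w1 h 0.036 xy [ 0.4261 -0.2088] score 23.96
```

View pics/c2.png

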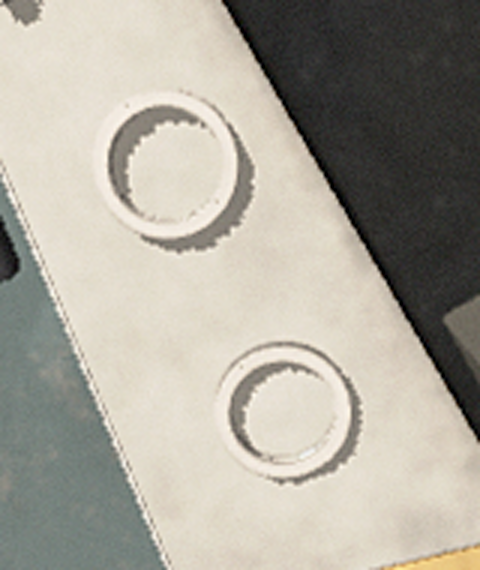

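Two white rings, the upper one with the longer shadow (probably two high) and the lower one single. Next I check outer and bore radii against 31/20 mm.

Run:
```python
from h import *
print(np.load('pics/w1.npz')['K'][0,0])
g=cv2.GaussianBlur(cv2.cvtColor(cv2.imread('pics/w1.png'),cv2.COLOR_BGR2GRAY),(0,0),.8).astype(np.float32)
d=np.load('pics/w1.npz');T=d['T'];K=d['K'];t=np.linspace(0,2*np.pi,180,endpoint=False)
for x,y,h in [(.4158,-.0958,.012),(.417,-.0953,.024),(.4247,-.2165,.012),(.4256,-.213,.024)]:
    o=[]
    for r in np.arange(.014,.038,.001):
        P=np.c_[x+r*np.cos(t),y+r*np.sin(t),np.full(180,h)];q=((P-T[:3,3])@T[:3,:3])@K.T;q=(q[:,:2]/q[:,2:]).astype(np.float32)
        o.append(int(cv2.remap(g,q[:,:1].copy(),q[:,1:].copy(),1).mean()))
    print(h,o)
```

```text
374.81743465118194
0.012 [195, 191, 187, 183, 178, 175, 174, 182, 195, 208, 217, 223, 227, 229, 229, 227, 224, 219, 211, 201, 194, 193, 195, 197]
0.024 [193, 189, 185, 181, 176, 174, 177, 189, 203, 214, 221, 225, 228, 229, 228, 225, 221, 213, 204, 195, 193, 194, 197, 199]
0.012 [213, 206, 198, 191, 184, 179, 180, 188, 198, 207, 213, 218, 222, 224, 224, 222, 218, 213, 206, 198, 193, 193, 198, 204]
0.024 [210, 202, 195, 187, 181, 179, 184, 194, 204, 211, 216, 220, 223, 224, 223, 219, 214, 208, 200, 194, 193, 197, 204, 209]
```

Run:
```python
from h import *
go([.43,-.155,.2],90)
```

```text
dp [-0.0045, 0.0013, 0.1569] ang [-0.0024, 0.0004, -1.922] rows>= 11.0
```

```bash
python3 -m jog '[{"dp":[0,0,0],"angular":[0,0,-0.9]},{"dp":[0,0,0],"angular":[0,0,-0.9]},{"dp":[0,0,0],"angular":[0,0,-0.9]},{"dp":[0,0,0],"angular":[0,0,-0.9]},{"dp":[0,0,0],"angular":[0,0,-0.9]},{"dp":[0,0,0.05],"angular":[0,0,-1.92]},{"dp":[0,0,0.1],"angular":[0,0,-1.92]},{"dp":[-0.005,0,0.157],"angular":[0,0,-1.92]},{"dp":[-0.005,0,0.157],"angular":[0,0,-1.92]},{"dp":[-0.005,0,0.157],"angular":[0,0,-1.92]},{"dp":[-0.005,0,0.157],"angular":[0,0,-1.92]},{"dp":[-0.005,0,0.157],"angular":[0,0,-1.92]},{"dp":[-0.005,0,0.157],"angular":[0,0,-1.92]}]'
python3 - <<'E'
from h import *
st(); snap('wrist','w2')
for p in [(.416,-.0955,.018),(.425,-.215,.012)]: 
    u=w2px('w2',p);print(u.round());fit('w2',*u)
E
```

```text
clock: 3.4
ee_pos: [0.4297, -0.1545, 0.1999]
tool_rot: [[0.005, 1.0, -0.002], [1.0, -0.005, 0.001], [0.001, -0.002, -1.0]]
contact_force: [1.1, 0.2, 0.6]
opening: 1.0
t 3.4 p [ 0.4297 -0.1545  0.1999] F [1.1 0.2 0.6] op 1.0
[[0.005, 1.0, -0.002], [1.0, -0.005, 0.001], [0.001, -0.002, -1.0]] [ 50.  14. -40. 118.  11.  53.  93.]
[389. 207.]
w2 h 0.012 xy [ 0.418  -0.0952] score 18.59
w2 h 0.024 xy [ 0.4166 -0.0973] score 26.7
w2 h 0.036 xy [ 0.4129 -0.0986] score 27.83
[253. 216.]
w2 h 0.012 xy [ 0.4295 -0.2158] score 17.23
w2 h 0.024 xy [ 0.4266 -0.212 ] score 21.52
w2 h 0.036 xy [ 0.4215 -0.2089] score 23.67
```

View pics/w2.png

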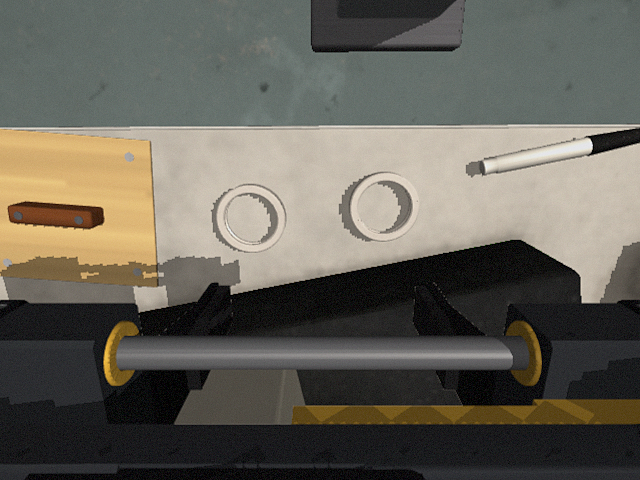

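Both views agree: ring 1 top at about 24 mm, a pile of two at (0.417,-0.096); ring 2 unsure, shadow suggests single. I'll align the jaws with the plinth front and check clearance.

Run:
```python
from h import *
for u,v,z in [(520,241,.091),(210,301,.091),(482,168,.01)]: print(px2w('w2',u,v,z).round(3))
go([.4168,-.0963,.09],99); go([.4168,-.0963,.040],99)
```

```text
[ 0.425 -0.017  0.091]
[ 0.469 -0.235  0.091]
[ 0.384 -0.015  0.01 ]
dp [0.0577, -0.0131, 0.11] ang [-0.0015, -0.0014, -0.1613] rows>= 2.0
dp [0.0577, -0.013, 0.16] ang [-0.0015, -0.0014, -0.1613] rows>= 3.0
```

```bash
python3 -m jog '[{"dp":[0.0577,-0.013,0.05],"angular":[0,0,-0.175]},{"dp":[0.0577,-0.013,0.11],"angular":[0,0,-0.175]},{"dp":[0.0577,-0.013,0.13],"angular":[0,0,-0.175]},{"dp":[0.0577,-0.013,0.16],"angular":[0,0,-0.175]},{"dp":[0.0577,-0.013,0.16],"angular":[0,0,-0.175]},{"dp":[0.0577,-0.013,0.16],"angular":[0,0,-0.175]}]' 0
python3 - <<'E'
from h import *
go([.4168,-.0963,.040],100); st()
E
```

```text
clock: 4.2
ee_pos: [0.4175, -0.0963, 0.0408]
tool_rot: [[-0.17, 0.986, -0.0], [0.986, 0.17, 0.001], [0.001, -0.0, -1.0]]
contact_force: [1.5, 0.6, -0.4]
opening: 0.996
dp [0.0002, -0.0007, 0.0008] ang [-0.0002, -0.001, -0.0041] rows>= 1.0
t 4.2 p [ 0.4175 -0.0963  0.0408] F [ 1.5  0.6 -0.4] op 0.996
[[-0.17, 0.986, -0.0], [0.986, 0.17, 0.001], [0.001, -0.0, -1.0]] [ 36.  27. -34. 129.  29.  32.  79.]
```

```bash
python3 -m jog '[{"dp":[0,0,0],"angular":[0,0,0]},{"dp":[0,0,0],"angular":[0,0,0]},{"dp":[0,0,0],"angular":[0,0,0]},{"dp":[0,0,0],"angular":[0,0,0]},{"dp":[0,0,0],"angular":[0,0,0]},{"dp":[0,0,0],"angular":[0,0,0]}]' 130
```

```text
clock: 4.95
ee_pos: [0.4174, -0.0963, 0.0408]
tool_rot: [[-0.17, 0.986, -0.0], [0.986, 0.17, 0.001], [0.001, -0.0, -1.0]]
contact_force: [-0.0, -0.3, 0.4]
opening: 0.509
```

The jaws closed to 44 mm without meeting a ring, so ring 1 is a single ring. Open, go lower and grip.

```bash
python3 -m jog '[{"dp":[0,0,0],"angular":[0,0,0]},{"dp":[0,0,0],"angular":[0,0,0]},{"dp":[0,0,0],"angular":[0,0,0]},{"dp":[0,0,0],"angular":[0,0,0]},{"dp":[0,0,0],"angular":[0,0,0]},{"dp":[0,0,0.011],"angular":[0,0,0]},{"dp":[0,0,0.011],"angular":[0,0,0]},{"dp":[0,0,0.011],"angular":[0,0,0]}]' 0
python3 -m jog '[{"dp":[0,0,0],"angular":[0,0,0]},{"dp":[0,0,0],"angular":[0,0,0]},{"dp":[0,0,0],"angular":[0,0,0]},{"dp":[0,0,0],"angular":[0,0,0]},{"dp":[0,0,0],"angular":[0,0,0]},{"dp":[0,0,0],"angular":[0,0,0]}]' 160
```

```text
clock: 5.95
ee_pos: [0.4173, -0.0961, 0.0295]
tool_rot: [[-0.17, 0.985, -0.001], [0.985, 0.17, 0.001], [0.001, -0.001, -1.0]]
contact_force: [-0.8, 0.0, -0.8]
opening: 0.997
clock: 6.7
ee_pos: [0.4174, -0.0963, 0.0296]
tool_rot: [[-0.17, 0.985, -0.001], [0.985, 0.17, 0.001], [0.001, -0.001, -1.0]]
contact_force: [0.3, -1.1, 1.4]
opening: 0.697
```

Run:
```python
from h import *
go([.417,-.096,.25],100);go([.47,.20,.28],5)
```

```text
dp [0.0006, -0.0005, -0.2204] ang [-0.0007, -0.0011, -0.004] rows>= 4.0
dp [0.2834, 0.102, -0.2502] ang [-0.0015, -0.0003, 1.6541] rows>= 9.0
```

```bash
python3 -m jog '[{"dp":[0,0,-0.05],"angular":[0,0,0]},{"dp":[0,0,-0.11],"angular":[0,0,0]},{"dp":[0,0,-0.17],"angular":[0,0,0.15]},{"dp":[0,0,-0.22],"angular":[0,0,0.3]},{"dp":[0.06,0.02,-0.25],"angular":[0,0,0.48]},{"dp":[0.11,0.04,-0.25],"angular":[0,0,0.65]},{"dp":[0.16,0.06,-0.25],"angular":[0,0,0.82]},{"dp":[0.21,0.08,-0.25],"angular":[0,0,1.0]},{"dp":[0.26,0.1,-0.25],"angular":[0,0,1.17]},{"dp":[0.283,0.102,-0.25],"angular":[0,0,1.34]},{"dp":[0.283,0.102,-0.25],"angular":[0,0,1.5]},{"dp":[0.283,0.102,-0.25],"angular":[0,0,1.654]},{"dp":[0.283,0.102,-0.25],"angular":[0,0,1.654]},{"dp":[0.283,0.102,-0.25],"angular":[0,0,1.654]},{"dp":[0.283,0.102,-0.25],"angular":[0,0,1.654]}]'
python3 - <<'E'
from h import *
st(); snap('wrist','w3')
E
```

```text
clock: 8.57
ee_pos: [0.4698, 0.1996, 0.2796]
tool_rot: [[0.996, 0.088, -0.001], [0.088, -0.996, 0.001], [-0.001, -0.001, -1.0]]
contact_force: [-0.2, -0.6, 0.1]
opening: 0.702
t 8.57 p [0.4698 0.1996 0.2796] F [-0.2 -0.6  0.1] op 0.702
[[0.996, 0.088, -0.001], [0.088, -0.996, 0.001], [-0.001, -0.001, -1.0]] [ 10.  14. -44. 106.  11.  64. -33.]
```

View pics/w3.png

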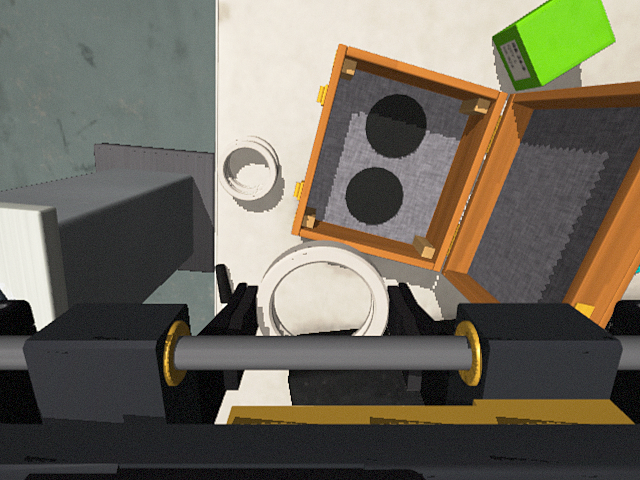

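The wrist view shows the case with its pads at (397,126) and (375,195), the left pile at (250,168) with two or three rings, and the held ring in the jaws at (322,300). Now measuring the pads, the rim, the pile and the held ring.

```bash
cat >> h.py <<'E'
def pad(f,u,v,z=.009):
    g=cv2.GaussianBlur(cv2.cvtColor(cv2.imread(f'pics/{f}.png'),cv2.COLOR_BGR2GRAY),(3,3),0)
    m=np.zeros((482,642),np.uint8); b=(g<45).astype(np.uint8); n,l,s,c=cv2.connectedComponentsWithStats(b); k=l[v,u]
    cnt=max(cv2.findContours((l==k).astype(np.uint8),cv2.RETR_EXTERNAL,cv2.CHAIN_APPROX_NONE)[0],key=len)
    P=np.array([px2w(f,x,y,z)[:2] for x,y in cnt[:,0]],np.float32); (c,r)=cv2.minEnclosingCircle(P)
    A=np.c_[2*P,np.ones(len(P))]; q=np.linalg.lstsq(A,(P**2).sum(1),rcond=None)[0]; print('pad',q[:2].round(4),'r',round(float(np.sqrt(q[2]+q[0]**2+q[1]**2)),4)); return q[:2]
E
python3 - <<'E'
from h import *
a=pad('w3',397,126);b=pad('w3',375,195);d=a-b;print('dist',np.linalg.norm(d).round(4),'mid',((a+b)/2).round(4),'y-axis az',np.degrees(np.arctan2(d[1],d[0])).round(2))
c=[px2w('w3',u,v,.062) for u,v in[(343,45),(503,92),(437,270),(293,236)]]
print(np.round(c,3).tolist(),np.mean(c,0).round(4),[np.linalg.norm(c[i]-c[i-1]).round(4) for i in range(4)],[np.degrees(np.arctan2(*(c[i]-c[j])[1::-1])).round(1) for i,j in((0,3),(1,2),(1,0),(2,3))])
fit('w3',250,168,(.012,.024,.036))
fit('w3',322,300,(.262,))
o=arm.get_obs();R=np.array(o['tool_rot']);print(R.T@(px2w('w3',322,300,.262)-o['ee_pos']))
E
```

```text
pad [0.5382 0.2889] r 0.03
pad [0.5255 0.2132] r 0.0297
dist 0.0767 mid [0.5318 0.251 ] y-axis az 80.48
[[0.475, 0.349, 0.062], [0.619, 0.324, 0.062], [0.591, 0.153, 0.062], [0.443, 0.176, 0.062]] [0.5318 0.2502 0.062 ] [np.float64(0.176), np.float64(0.1465), np.float64(0.1735), np.float64(0.1494)] [np.float64(79.7), np.float64(80.7), np.float64(-9.7), np.float64(-8.8)]
w3 h 0.012 xy [0.3824 0.2339] score 25.05
w3 h 0.024 xy [0.3869 0.2347] score 28.51
w3 h 0.036 xy [0.39   0.2352] score 37.93
w3 h 0.262 xy [0.4703 0.1999] score 24.27
[ 0.00028973 -0.00645442  0.0176235 ]
```

Run:
```python
from h import *
a=np.radians(-9.5);Rc=np.array([[np.cos(a),-np.sin(a),0],[np.sin(a),np.cos(a),0],[0,0,1]]);C=np.array([.5318,.2506,0])
W=lambda p:C+Rc@np.array(p)
for th in (1.4,1.5,1.57,1.65,1.72,1.8):
    e=lambda y:(78-156*np.cos(th),y,62+156*np.sin(th))
    o=lambda y:(78-156*np.cos(th)+30*np.sin(th),y,62+156*np.sin(th)+30*np.cos(th))
    print(th,[w2px('side0',W(np.array(p)/1000)).round().tolist() for p in(e(-88),o(-88),e(88),o(88))])
print([w2px('side0',W(np.array(p)/1000)).round().tolist() for p in((78,-88,62),(-78,-88,62),(-78,88,62),(78,88,62))])
im=cv2.imread('pics/side0.png')[240:420,240:400];cv2.imwrite('pics/c3.png',cv2.resize(im,None,fx=3.3,fy=3.3,interpolation=cv2.INTER_CUBIC))
```

```text
1.4 [[320.0, 253.0], [305.0, 250.0], [307.0, 318.0], [288.0, 314.0]]
1.5 [[312.0, 251.0], [297.0, 249.0], [297.0, 316.0], [278.0, 313.0]]
1.57 [[307.0, 251.0], [291.0, 250.0], [290.0, 315.0], [271.0, 314.0]]
1.65 [[300.0, 251.0], [285.0, 251.0], [282.0, 315.0], [264.0, 314.0]]
1.72 [[294.0, 251.0], [279.0, 252.0], [275.0, 315.0], [257.0, 315.0]]
1.8 [[288.0, 251.0], [273.0, 253.0], [268.0, 315.0], [250.0, 317.0]]
[[308.0, 312.0], [383.0, 318.0], [383.0, 390.0], [293.0, 380.0]]
```

View pics/c3.png

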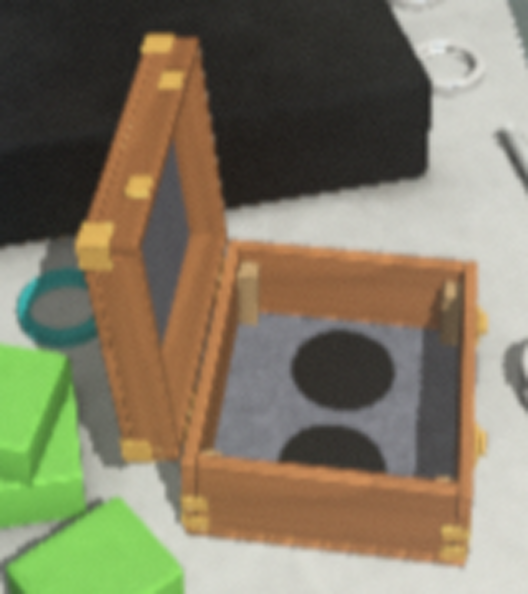

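The lid stands at about 1.65 rad (corners (299,252) and (282,315) match), so the 190 mm wide gripper body would catch its free edge. I'll push it back to nearly 1.8 with the finger backs first.

```bash
cat >> h.py <<'E'
CA=-9.5;_a=np.radians(CA);RC=np.array([[np.cos(_a),-np.sin(_a),0],[np.sin(_a),np.cos(_a),0],[0,0,1]]);CC=np.array([.5318,.2506,0])
def W(x,y,z): return CC+RC@np.array([x,y,z])
E
python3 - <<'E'
from h import *
go(W(.02,0,.188),CA);go(W(.055,0,.188),CA);go(W(.064,0,.188),CA)
E
```

```text
dp [0.0856, -0.0403, 0.0915] ang [-0.0008, 0.0014, 0.2538] rows>= 3.0
dp [0.1195, -0.0315, 0.0915] ang [-0.0008, 0.0014, 0.2538] rows>= 3.0
dp [0.1282, -0.0293, 0.0915] ang [-0.0008, 0.0014, 0.2538] rows>= 3.0
```

```bash
python3 -m jog '[{"dp":[0.04,-0.04,0.04],"angular":[0,0,0.15]},{"dp":[0.0856,-0.04,0.07],"angular":[0,0,0.254]},{"dp":[0.0856,-0.04,0.0915],"angular":[0,0,0.254]},{"dp":[0.0856,-0.04,0.0915],"angular":[0,0,0.254]},{"dp":[0.1,-0.0365,0.0915],"angular":[0,0,0.254]},{"dp":[0.108,-0.0345,0.0915],"angular":[0,0,0.254]},{"dp":[0.114,-0.033,0.0915],"angular":[0,0,0.254]},{"dp":[0.1195,-0.0315,0.0915],"angular":[0,0,0.254]},{"dp":[0.1195,-0.0315,0.0915],"angular":[0,0,0.254]}]'
python3 -m jog '[{"dp":[0.004,0,0],"angular":[0,0,0]},{"dp":[0.008,0,0],"angular":[0,0,0]},{"dp":[0.008,0,0],"angular":[0,0,0]}]'
```

```text
clock: 9.75
ee_pos: [0.5865, 0.2414, 0.1881]
tool_rot: [[0.986, -0.166, -0.001], [-0.166, -0.986, 0.001], [-0.001, -0.001, -1.0]]
contact_force: [0.8, -0.5, -1.5]
opening: 0.695
clock: 10.12
ee_pos: [0.5949, 0.24, 0.188]
tool_rot: [[0.986, -0.166, -0.0], [-0.166, -0.986, 0.001], [-0.001, -0.001, -1.0]]
contact_force: [0.2, -0.1, -1.7]
opening: 0.699
```

Run:
```python
from h import *
go(W(0,.038,.188),CA);go(W(0,.038,.0395),CA)
snap('side','s2')
for th in (1.65,1.7,1.75,1.8): print(th,w2px('side0',W(.078-.156*np.cos(th),-.088,.062+.156*np.sin(th))).round())
im=cv2.imread('pics/s2.png')[200:400,220:420];cv2.imwrite('pics/c4.png',cv2.resize(im,None,fx=2.5,fy=2.5,interpolation=cv2.INTER_CUBIC))
```

```text
dp [-0.064, -0.038, 0.0001] ang [-0.0011, 0.0005, -0.0008] rows>= 2.0
dp [-0.0639, -0.0379, 0.1486] ang [-0.0011, 0.0005, -0.0008] rows>= 3.0
1.65 [300. 251.]
1.7 [296. 251.]
1.75 [292. 251.]
1.8 [288. 251.]
```

View pics/c4.png

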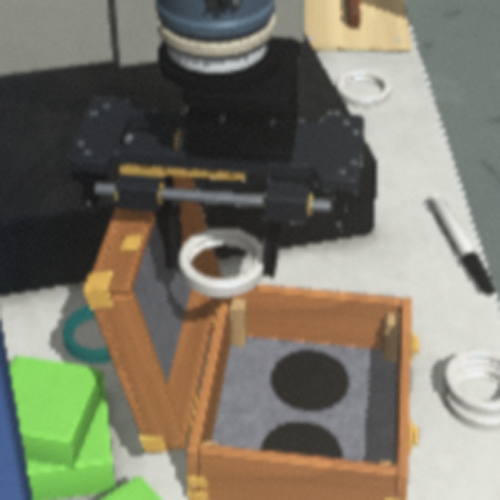

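The lid's near corner is now at (272,316), about 1.76 rad, so there is room. Place ring 1 on the left pad.

```bash
python3 -m jog '[{"dp":[-0.04,-0.02,0],"angular":[0,0,0]},{"dp":[-0.064,-0.038,0],"angular":[0,0,0]},{"dp":[-0.064,-0.038,0],"angular":[0,0,0]},{"dp":[-0.064,-0.038,0.05],"angular":[0,0,0]},{"dp":[-0.064,-0.038,0.1],"angular":[0,0,0]},{"dp":[-0.064,-0.038,0.13],"angular":[0,0,0]},{"dp":[-0.064,-0.038,0.142],"angular":[0,0,0]},{"dp":[-0.064,-0.038,0.1486],"angular":[0,0,0]},{"dp":[-0.064,-0.038,0.1486],"angular":[0,0,0]},{"dp":[-0.064,-0.038,0.1486],"angular":[0,0,0]}]'
python3 - <<'E'
from h import *
go(W(0,.038,.0388),CA)
E
```

```text
clock: 11.42
ee_pos: [0.5388, 0.2887, 0.0409]
tool_rot: [[0.986, -0.166, 0.002], [-0.166, -0.986, 0.002], [0.002, -0.003, -1.0]]
contact_force: [1.1, -0.2, -1.5]
opening: 0.701
dp [-0.0007, 0.0008, 0.0021] ang [-0.0026, -0.0016, -0.0008] rows>= 1.0
```

Fine-correct, release, then rise.

```bash
python3 -m jog '[{"dp":[-0.0007,0.0008,0.0018],"angular":[0,0,0]},{"dp":[-0.0007,0.0008,0.0018],"angular":[0,0,0]},{"dp":[-0.0007,0.0008,0.0018],"angular":[0,0,0]}]'
python3 -m jog '[{"dp":[0,0,0],"angular":[0,0,0]},{"dp":[0,0,0],"angular":[0,0,0]},{"dp":[0,0,0],"angular":[0,0,0]},{"dp":[0,0,0],"angular":[0,0,0]},{"dp":[0,0,0],"angular":[0,0,0]},{"dp":[0,0,-0.03],"angular":[0,0,0]},{"dp":[0,0,-0.09],"angular":[0,0,0]},{"dp":[0,0,-0.15],"angular":[0,0,0]},{"dp":[0,0,-0.21],"angular":[0,0,0]},{"dp":[0,0,-0.21],"angular":[0,0,0]}]' 0
python3 - <<'E'
from h import *
snap('wrist','w4'); u=w2px('w4',W(0,.038,.021)); print(u); fit('w4',*u,(.021,)); print(W(0,.038,0)); b=pad('w4',*w2px('w4',W(0,-.038,.009)).astype(int)); print(W(0,-.038,0))
fit('w4',*w2px('w4',(.389,.235,.03)),(.012,.024,.036))
go([.389,.235,.1],30)
E
```

```text
clock: 11.8
ee_pos: [0.5381, 0.288, 0.0392]
tool_rot: [[0.986, -0.166, 0.002], [-0.166, -0.986, 0.002], [0.002, -0.003, -1.0]]
contact_force: [-0.2, -0.2, -0.7]
opening: 0.698
clock: 13.05
ee_pos: [0.5396, 0.2898, 0.2551]
tool_rot: [[0.986, -0.166, 0.012], [-0.166, -0.986, 0.008], [0.011, -0.01, -1.0]]
contact_force: [-0.1, -0.5, -0.9]
opening: 1.002
[318.5156873  214.79860455]
w4 h 0.021 xy [0.5386 0.2886] score 53.64
[0.53807181 0.28807885 0.        ]
pad [0.5257 0.2136] r 0.0304
[0.52552819 0.21312115 0.        ]
w4 h 0.012 xy [0.3772 0.2328] score 14.94
w4 h 0.024 xy [0.3864 0.2289] score 13.97
w4 h 0.036 xy [0.3923 0.2322] score 18.15
dp [-0.1394, 0.0783, 0.1505] ang [-0.0031, -0.0078, -0.6903] rows>= 4.0
```

Ring 1 sits within 1 mm of the pad centre. Now over the left pile for a close look.

```bash
python3 -m jog '[{"dp":[-0.05,0.03,0],"angular":[0,0,-0.18]},{"dp":[-0.1,0.05,0],"angular":[0,0,-0.36]},{"dp":[-0.139,0.078,0.03],"angular":[0,0,-0.54]},{"dp":[-0.139,0.078,0.06],"angular":[0,0,-0.72]},{"dp":[-0.139,0.078,0.1],"angular":[0,0,-0.9]},{"dp":[-0.139,0.078,0.1],"angular":[0,0,-1.08]},{"dp":[-0.139,0.078,0.1],"angular":[0,0,-1.26]},{"dp":[-0.139,0.078,0.1],"angular":[0,0,-1.44]},{"dp":[-0.139,0.078,0.1],"angular":[0,0,-1.571]},{"dp":[-0.139,0.078,0.1],"angular":[0,0,-1.571]},{"dp":[-0.139,0.078,0.1],"angular":[0,0,-1.571]}]' 0
python3 - <<'E'
from h import *
st(); snap('wrist','w5'); u=w2px('w5',(.39,.234,.03)); print(u); fit('w5',*u)
u=u.astype(int);im=cv2.imread('pics/w5.png')[max(0,u[1]-90):u[1]+90,u[0]-120:u[0]+120];cv2.imwrite('pics/c5.png',cv2.resize(im,None,fx=2.5,fy=2.5,interpolation=cv2.INTER_CUBIC))
E
```

```text
clock: 14.48
ee_pos: [0.3886, 0.2345, 0.1499]
tool_rot: [[0.168, 0.986, 0.006], [0.986, -0.168, 0.004], [0.005, 0.005, -1.0]]
contact_force: [-0.7, 0.3, -0.8]
opening: 1.001
t 14.47 p [0.3886 0.2345 0.1499] F [-0.7  0.3 -0.8] op 1.001
[[0.168, 0.986, 0.006], [0.986, -0.168, 0.004], [0.005, 0.005, -1.0]] [ 14.  25. -61. 121.  28.  50.  16.]
[319.67552143 244.66749951]
w5 h 0.012 xy [0.3906 0.229 ] score 24.71
w5 h 0.024 xy [0.3881 0.2298] score 17.61
w5 h 0.036 xy [0.3841 0.2342] score 28.57
```

View pics/c5.png

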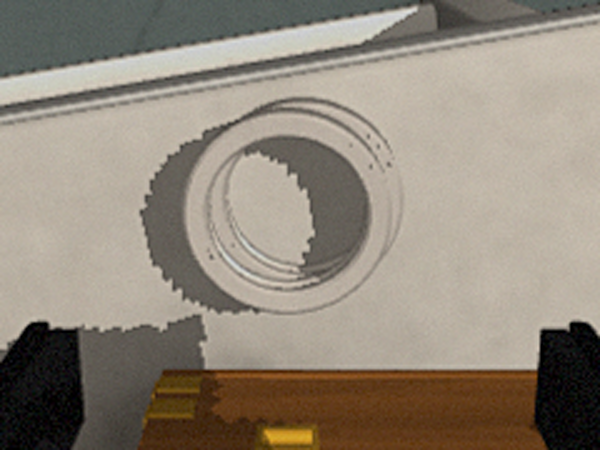

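Run:
```python
from h import *
t=np.linspace(0,2*np.pi,73)
for h in (.024,.036):
    c=px2w('w5',200+287/2.5,155+211/2.5,h)
    p=np.array([w2px('w5',(c[0]+.031*np.cos(a),c[1]+.031*np.sin(a),h)) for a in t]); s=(p-[200-.3,155-.3])*2.5
    print(h,c.round(4),'crop extents',s.min(0).round(),s.max(0).round())
u=w2px('w5',(.39,.234,.03)).astype(int);print(u)
# shadow extent compare with ring: sun direction from placed/other rings
```

```text
0.024 [0.3873 0.2308 0.024 ] crop extents [182. 107.] [393. 310.]
0.036 [0.3837 0.2316 0.036 ] crop extents [177. 102.] [398. 314.]
[319 244]
```

The crop shows a stack with its top ring spanning x 183–390, y 108–313, which matches a top at 24 mm (two rings), though one fit favoured 36 mm. A test closure at 27 mm height will settle it.

Run:
```python
from h import *
go([.387,.232,.052],80.5)
```

```text
dp [-0.0034, -0.0018, 0.0981] ang [0.0055, -0.0048, -0.0023] rows>= 2.0
```

```bash
python3 -m jog '[{"dp":[-0.0034,-0.0018,0.05],"angular":[0.0055,-0.0048,0]},{"dp":[-0.0034,-0.0018,0.08],"angular":[0.0055,-0.0048,0]},{"dp":[-0.0034,-0.0018,0.098],"angular":[0.0055,-0.0048,0]},{"dp":[-0.0034,-0.0018,0.098],"angular":[0.0055,-0.0048,0]},{"dp":[-0.0034,-0.0018,0.098],"angular":[0.0055,-0.0048,0]}]' 0
python3 -m jog '[{"dp":[0,0,0],"angular":[0,0,0]},{"dp":[0,0,0],"angular":[0,0,0]},{"dp":[0,0,0],"angular":[0,0,0]},{"dp":[0,0,0],"angular":[0,0,0]},{"dp":[0,0,0],"angular":[0,0,0]},{"dp":[0,0,0],"angular":[0,0,0]}]' 130
```

```text
clock: 15.15
ee_pos: [0.3873, 0.2324, 0.0527]
tool_rot: [[0.167, 0.986, 0.001], [0.986, -0.167, 0.001], [0.001, 0.001, -1.0]]
contact_force: [-0.1, 0.9, -0.1]
opening: 0.998
clock: 15.9
ee_pos: [0.3873, 0.2325, 0.0527]
tool_rot: [[0.167, 0.986, 0.001], [0.986, -0.167, 0.001], [0.001, 0.001, -1.0]]
contact_force: [0.8, -0.2, 0.7]
opening: 0.502
```

Empty, so it is two rings. Open, lower 12 mm, grip the top one.

```bash
python3 -m jog '[{"dp":[0,0,0],"angular":[0,0,0]},{"dp":[0,0,0],"angular":[0,0,0]},{"dp":[0,0,0],"angular":[0,0,0]},{"dp":[0,0,0],"angular":[0,0,0]},{"dp":[0,0,0],"angular":[0,0,0]},{"dp":[0,0,0.012],"angular":[0,0,0]},{"dp":[0,0,0.012],"angular":[0,0,0]},{"dp":[0,0,0.012],"angular":[0,0,0]}]' 0
python3 -m jog '[{"dp":[0,0,0],"angular":[0,0,0]},{"dp":[0,0,0],"angular":[0,0,0]},{"dp":[0,0,0],"angular":[0,0,0]},{"dp":[0,0,0],"angular":[0,0,0]},{"dp":[0,0,0],"angular":[0,0,0]},{"dp":[0,0,0],"angular":[0,0,0]}]' 160
python3 -m jog '[{"dp":[0,0,-0.03],"angular":[0,0,0]},{"dp":[0,0,-0.08],"angular":[0,0,0]},{"dp":[0,0,-0.13],"angular":[0,0,0]},{"dp":[0,0,-0.18],"angular":[0,0,0]},{"dp":[0,0,-0.19],"angular":[0,0,0]},{"dp":[0,0,-0.19],"angular":[0,0,0]}]'
python3 - <<'E'
from h import *
o=st(); snap('wrist','w6'); z=o['ee_pos'][2]; u=w2px('w6',np.array(o['ee_pos'])+[0,0,-.017]); print(u); fit('w6',*u,(z-.0167,))
fit('w6',*w2px('w6',(.39,.232,.012)),(.012,))
go(W(0,-.038,.225),CA)
E
```

```text
clock: 16.9
ee_pos: [0.3871, 0.2325, 0.0404]
tool_rot: [[0.167, 0.986, 0.0], [0.986, -0.167, 0.0], [0.001, 0.0, -1.0]]
contact_force: [0.5, -0.1, -0.9]
opening: 0.995
clock: 17.65
ee_pos: [0.3871, 0.2322, 0.0405]
tool_rot: [[0.167, 0.986, 0.0], [0.986, -0.167, -0.0], [-0.0, 0.0, -1.0]]
contact_force: [0.0, -1.8, 2.8]
opening: 0.698
clock: 18.4
ee_pos: [0.3871, 0.2319, 0.2302]
tool_rot: [[0.168, 0.986, 0.001], [0.986, -0.168, -0.001], [-0.0, 0.001, -1.0]]
contact_force: [-0.8, -0.5, -2.4]
opening: 0.7
t 18.4 p [0.3871 0.2319 0.2302] F [-0.8 -0.5 -2.4] op 0.7
[[0.168, 0.986, 0.001], [0.986, -0.168, -0.001], [-0.0, 0.001, -1.0]] [ 21.  18. -68. 115.  19.  59.  25.]
[320.29791535 311.21238566]
w6 h 0.2135219890367469 xy [0.383  0.2334] score 28.98
w6 h 0.012 xy [0.3891 0.2379] score 16.19
dp [0.0052, 0.14, 0.0042] ang [0.0005, 0.0018, 1.5682] rows>= 9.0
```

Run:
```python
from h import *
im=cv2.imread('pics/w6.png')
t=np.linspace(0,2*np.pi,120)
for (x,y,h,col) in [(.383,.2334,.2135,(0,0,255)),(.3871,.2319,.2135,(0,255,0)),(.3891,.2379,.012,(255,0,0))]:
    p=np.array([w2px('w6',(x+.031*np.cos(a),y+.031*np.sin(a),h)) for a in t]); cv2.polylines(im,[p.astype(int)],True,col,1)
cv2.imwrite('pics/c6.png',im[130:370,160:480].repeat(2,0).repeat(2,1))
```

```text
(no output)
```

View pics/c6.png

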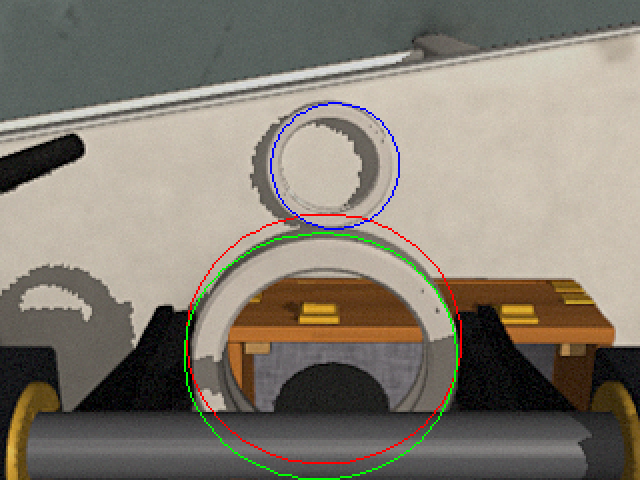

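The green circle, centred on the TCP, matches the held ring's top edge; the red fit had locked on the outer wall. One ring remains on the bench at about (325,211) in the full frame. Place the held ring on the right pad.

```bash
python3 -m jog '[{"dp":[0,0.03,0],"angular":[0,0,0.18]},{"dp":[0,0.07,0],"angular":[0,0,0.36]},{"dp":[0.005,0.11,0],"angular":[0,0,0.54]},{"dp":[0.005,0.14,0],"angular":[0,0,0.72]},{"dp":[0.005,0.14,0],"angular":[0,0,0.9]},{"dp":[0.005,0.14,0],"angular":[0,0,1.08]},{"dp":[0.005,0.14,0],"angular":[0,0,1.26]},{"dp":[0.005,0.14,0],"angular":[0,0,1.44]},{"dp":[0.005,0.14,0],"angular":[0,0,1.568]},{"dp":[0.005,0.14,0.02],"angular":[0,0,1.568]},{"dp":[0.005,0.14,0.08],"angular":[0,0,1.568]},{"dp":[0.005,0.14,0.13],"angular":[0,0,1.568]},{"dp":[0.005,0.14,0.17],"angular":[0,0,1.568]},{"dp":[0.005,0.14,0.18],"angular":[0,0,1.568]},{"dp":[0.005,0.14,0.18],"angular":[0,0,1.568]}]'
python3 - <<'E'
from h import *
st();go(W(0,-.038,.0385),CA); print(px2w('w6',325,211.5,.012))
E
```

```text
clock: 20.32
ee_pos: [0.5246, 0.2129, 0.0483]
tool_rot: [[0.986, -0.164, -0.003], [-0.164, -0.986, -0.002], [-0.003, 0.002, -1.0]]
contact_force: [0.0, 1.0, -0.1]
opening: 0.695
t 20.32 p [0.5246 0.2129 0.0483] F [ 0.   1.  -0.1] op 0.695
[[0.986, -0.164, -0.003], [-0.164, -0.986, -0.002], [-0.003, 0.002, -1.0]] [ -2.  35. -32. 111.  27.  42. -60.]
dp [0.0009, -0.0004, 0.0098] ang [0.0024, 0.0028, 0.001] rows>= 1.0
[0.38632921 0.2356795  0.012     ]
```

```bash
python3 -m jog '[{"dp":[0.0009,-0.0004,0.006],"angular":[0.0024,0.0028,0]},{"dp":[0.0009,-0.0004,0.0098],"angular":[0.0024,0.0028,0]},{"dp":[0.0009,-0.0004,0.0098],"angular":[0.0024,0.0028,0]},{"dp":[0.0009,-0.0004,0.0098],"angular":[0.0024,0.0028,0]}]'
python3 -m jog '[{"dp":[0,0,0],"angular":[0,0,0]},{"dp":[0,0,0],"angular":[0,0,0]},{"dp":[0,0,0],"angular":[0,0,0]},{"dp":[0,0,0],"angular":[0,0,0]},{"dp":[0,0,0],"angular":[0,0,0]},{"dp":[0,0,-0.03],"angular":[0,0,0]},{"dp":[0,0,-0.09],"angular":[0,0,0]},{"dp":[0,0,-0.15],"angular":[0,0,0]},{"dp":[0,0,-0.2],"angular":[0,0,0]},{"dp":[0,0,-0.2],"angular":[0,0,0]}]' 0
python3 - <<'E'
from h import *
snap('wrist','w7'); u=w2px('w7',W(0,-.038,.021)); fit('w7',*u,(.021,)); print(W(0,-.038,0)); fit('w7',*w2px('w7',W(0,.038,.021)),(.021,))
go([.387,.235,.15],80.5)
E
```

```text
clock: 20.82
ee_pos: [0.5258, 0.2131, 0.0389]
tool_rot: [[0.986, -0.164, 0.001], [-0.164, -0.986, 0.0], [0.001, -0.0, -1.0]]
contact_force: [-0.2, 0.5, -1.5]
opening: 0.701
clock: 22.08
ee_pos: [0.5275, 0.2146, 0.2435]
tool_rot: [[0.986, -0.164, 0.009], [-0.164, -0.986, 0.003], [0.009, -0.005, -1.0]]
contact_force: [0.9, -0.0, -1.1]
opening: 0.997
w7 h 0.021 xy [0.5256 0.2144] score 58.67
[0.52552819 0.21312115 0.        ]
w7 h 0.021 xy [0.5382 0.288 ] score 52.34
dp [-0.1414, 0.0019, 0.0902] ang [0.002, -0.005, -1.5702] rows>= 9.0
```

Both placed rings are within about 1.3 mm. Back for the remaining pile ring.

```bash
python3 -m jog '[{"dp":[-0.05,0,0],"angular":[0,0,-0.18]},{"dp":[-0.1,0,0],"angular":[0,0,-0.36]},{"dp":[-0.141,0.002,0.03],"angular":[0,0,-0.54]},{"dp":[-0.141,0.002,0.06],"angular":[0,0,-0.72]},{"dp":[-0.141,0.002,0.09],"angular":[0,0,-0.9]},{"dp":[-0.141,0.002,0.09],"angular":[0,0,-1.08]},{"dp":[-0.141,0.002,0.09],"angular":[0,0,-1.26]},{"dp":[-0.141,0.002,0.09],"angular":[0,0,-1.44]},{"dp":[-0.141,0.002,0.09],"angular":[0,0,-1.571]},{"dp":[-0.141,0.002,0.09],"angular":[0,0,-1.571]},{"dp":[-0.141,0.002,0.09],"angular":[0,0,-1.571]}]' 0
python3 - <<'E'
from h import *
st(); snap('wrist','w8'); u=w2px('w8',(.387,.235,.012)); print(u); fit('w8',*u,(.012,.024))
im=cv2.imread('pics/w8.png');t=np.linspace(0,2*np.pi,120)
u=u.astype(int);cv2.imwrite('pics/c7.png',cv2.resize(im[max(0,u[1]-80):u[1]+80,u[0]-100:u[0]+100],None,fx=3,fy=3,interpolation=cv2.INTER_CUBIC))
E
```

```text
clock: 23.5
ee_pos: [0.3869, 0.2344, 0.1495]
tool_rot: [[0.166, 0.986, 0.003], [0.986, -0.166, 0.001], [0.001, 0.003, -1.0]]
contact_force: [0.2, 0.7, 0.6]
opening: 1.0
t 23.5 p [0.3869 0.2344 0.1495] F [0.2 0.7 0.6] op 1.0
[[0.166, 0.986, 0.003], [0.986, -0.166, 0.001], [0.001, 0.003, -1.0]] [ 14.  25. -61. 121.  29.  50.  16.]
[321.48465868 236.09815819]
w8 h 0.012 xy [0.3896 0.2376] score 12.79
w8 h 0.024 xy [0.3855 0.2381] score 21.02
```

View pics/c7.png

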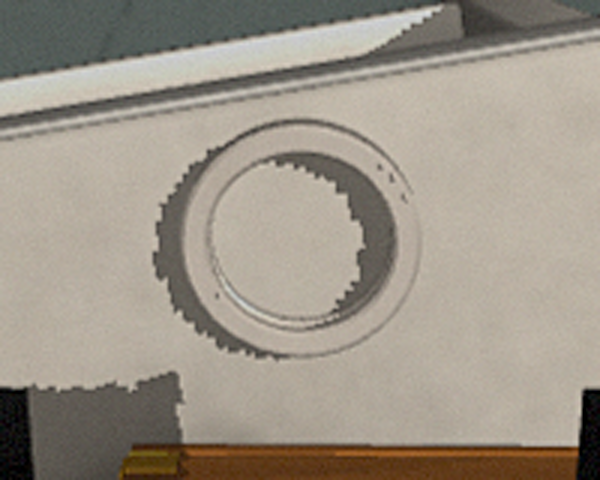

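A single ring remains, its top face centred at (0.387,0.235), right under the tool. Grip it and take it to the case.

```bash
python3 -m jog '[{"dp":[0,0,0.05],"angular":[0.003,-0.003,0]},{"dp":[0,0,0.09],"angular":[0.003,-0.003,0]},{"dp":[0,0,0.115],"angular":[0.003,-0.003,0]},{"dp":[0,0,0.12],"angular":[0.003,-0.003,0]},{"dp":[0,0,0.12],"angular":[0.003,-0.003,0]},{"dp":[0,0,0.12],"angular":[0.003,-0.003,0]}]' 0
python3 -m jog '[{"dp":[0,0,0],"angular":[0,0,0]},{"dp":[0,0,0],"angular":[0,0,0]},{"dp":[0,0,0],"angular":[0,0,0]},{"dp":[0,0,0],"angular":[0,0,0]},{"dp":[0,0,0],"angular":[0,0,0]},{"dp":[0,0,0],"angular":[0,0,0]}]' 160
python3 -m jog '[{"dp":[0,0,-0.03],"angular":[0,0,0]},{"dp":[0,0,-0.08],"angular":[0,0,0]},{"dp":[0,0,-0.13],"angular":[0,0,0]},{"dp":[0,0,-0.18],"angular":[0,0,0]},{"dp":[0,0,-0.2],"angular":[0,0,0]},{"dp":[0,0,-0.2],"angular":[0,0,0]}]'
python3 - <<'E'
from h import *
go(W(0,.038,.225),CA)
E
```

```text
clock: 24.3
ee_pos: [0.3882, 0.2351, 0.0307]
tool_rot: [[0.166, 0.986, 0.002], [0.986, -0.166, -0.001], [-0.0, 0.002, -1.0]]
contact_force: [0.5, -0.2, -0.3]
opening: 1.0
clock: 25.05
ee_pos: [0.3882, 0.2348, 0.0308]
tool_rot: [[0.166, 0.986, 0.002], [0.986, -0.166, -0.002], [-0.001, 0.003, -1.0]]
contact_force: [-0.1, -2.0, 4.6]
opening: 0.699
clock: 25.8
ee_pos: [0.3881, 0.2351, 0.2311]
tool_rot: [[0.167, 0.986, 0.004], [0.986, -0.167, -0.001], [-0.001, 0.004, -1.0]]
contact_force: [0.2, -0.3, -2.2]
opening: 0.698
dp [0.0773, 0.139, 0.0067] ang [0.0039, -0.003, 1.5689] rows>= 9.0
```

```bash
python3 -m jog '[{"dp":[0.01,0.03,0],"angular":[0,0,0.18]},{"dp":[0.03,0.07,0],"angular":[0,0,0.36]},{"dp":[0.05,0.11,0],"angular":[0,0,0.54]},{"dp":[0.076,0.139,0],"angular":[0,0,0.72]},{"dp":[0.076,0.139,0],"angular":[0,0,0.9]},{"dp":[0.076,0.139,0],"angular":[0,0,1.08]},{"dp":[0.076,0.139,0],"angular":[0,0,1.26]},{"dp":[0.076,0.139,0],"angular":[0,0,1.44]},{"dp":[0.076,0.139,0],"angular":[0,0,1.569]},{"dp":[0.076,0.139,0.02],"angular":[0,0,1.569]},{"dp":[0.076,0.139,0.08],"angular":[0,0,1.569]},{"dp":[0.076,0.139,0.13],"angular":[0,0,1.569]},{"dp":[0.076,0.139,0.165],"angular":[0,0,1.569]},{"dp":[0.076,0.139,0.167],"angular":[0,0,1.569]},{"dp":[0.076,0.139,0.167],"angular":[0,0,1.569]}]'
python3 - <<'E'
from h import *
go(W(0,.037,.0523),CA)
E
```

```text
clock: 27.68
ee_pos: [0.5383, 0.287, 0.0643]
tool_rot: [[0.986, -0.164, 0.003], [-0.164, -0.986, -0.001], [0.004, 0.001, -1.0]]
contact_force: [-0.0, 0.3, -1.0]
opening: 0.694
dp [-0.0005, -0.0001, 0.012] ang [0.0005, -0.0036, 0.0013] rows>= 1.0
```

```bash
python3 -m jog '[{"dp":[-0.0005,0,0.008],"angular":[0,-0.0036,0]},{"dp":[-0.0005,0,0.0118],"angular":[0,-0.0036,0]},{"dp":[-0.0005,0,0.012],"angular":[0,-0.0036,0]},{"dp":[-0.0005,0,0.012],"angular":[0,-0.0036,0]}]'
python3 -m jog '[{"dp":[0,0,0],"angular":[0,0,0]},{"dp":[0,0,0],"angular":[0,0,0]},{"dp":[0,0,0],"angular":[0,0,0]},{"dp":[0,0,0],"angular":[0,0,0]},{"dp":[0,0,0],"angular":[0,0,0]},{"dp":[0,0,-0.03],"angular":[0,0,0]},{"dp":[0,0,-0.09],"angular":[0,0,0]},{"dp":[0,0,-0.15],"angular":[0,0,0]},{"dp":[0,0,-0.19],"angular":[0,0,0]},{"dp":[0,0,-0.19],"angular":[0,0,0]}]' 0
python3 - <<'E'
from h import *
snap('wrist','w9'); fit('w9',*w2px('w9',W(0,.038,.033)),(.033,)); print(W(0,.038,0))
go([.4268,-.214,.26],100)
E
```

```text
clock: 28.18
ee_pos: [0.5381, 0.2871, 0.0527]
tool_rot: [[0.986, -0.164, 0.001], [-0.164, -0.986, -0.0], [0.001, 0.0, -1.0]]
contact_force: [-0.6, -0.8, -0.2]
opening: 0.7
clock: 29.42
ee_pos: [0.5394, 0.2886, 0.2466]
tool_rot: [[0.986, -0.164, 0.007], [-0.164, -0.986, 0.003], [0.007, -0.004, -1.0]]
contact_force: [-0.1, 0.2, -1.1]
opening: 1.002
w9 h 0.033 xy [0.5384 0.291 ] score 64.84
[0.53807181 0.28807885 0.        ]
dp [-0.0278, 0.513, -0.0167] ang [0.0021, -0.0032, -1.9099] rows>= 11.0
```

The fit says 2.9 mm off, but it may be biased by the visible ring wall. I'll re-measure with the camera straight above that pad.

```bash
python3 -m jog '[{"dp":[0,0.05,0],"angular":[0,0,0]},{"dp":[0,0.08,0],"angular":[0,0,0]},{"dp":[0,0.08,0],"angular":[0,0,0]},{"dp":[0,0.08,0],"angular":[0,0,0]}]' 0
python3 - <<'E'
from h import *
snap('wrist','w10'); print(np.load('pics/w10.npz')['T'][:3,3])
fit('w10',*w2px('w10',W(0,.038,.033)),(.033,)); print(W(0,.038,0))
fit('w10',*w2px('w10',W(0,-.038,.021)),(.021,)); print(W(0,-.038,0))
go([.4268,-.214,.26],100)
E
```

```text
clock: 29.98
ee_pos: [0.5247, 0.209, 0.2429]
tool_rot: [[0.987, -0.163, 0.001], [-0.163, -0.987, 0.001], [0.001, -0.001, -1.0]]
contact_force: [-0.6, 0.6, 1.0]
opening: 1.001
[0.53832472 0.28967539 0.38010666]
w10 h 0.033 xy [0.5381 0.2883] score 59.74
[0.53807181 0.28807885 0.        ]
w10 h 0.021 xy [0.5257 0.2144] score 56.87
[0.52552819 0.21312115 0.        ]
dp [-0.0279, 0.4339, -0.0176] ang [0.0005, -0.0027, -1.9085] rows>= 11.0
```

The left pile is dead centre (0.2 mm). Now to ring 2, swinging clear of the tester.

```bash
python3 -m jog '[{"dp":[-0.06,0.02,0],"angular":[0,0,-0.17]},{"dp":[-0.08,0.07,0],"angular":[0,0,-0.34]},{"dp":[-0.08,0.12,0],"angular":[0,0,-0.51]},{"dp":[-0.08,0.17,0],"angular":[0,0,-0.68]},{"dp":[-0.075,0.22,0],"angular":[0,0,-0.85]},{"dp":[-0.065,0.27,0],"angular":[0,0,-1.02]},{"dp":[-0.055,0.32,0],"angular":[0,0,-1.19]},{"dp":[-0.045,0.37,0],"angular":[0,0,-1.36]},{"dp":[-0.028,0.42,0],"angular":[0,0,-1.53]},{"dp":[-0.028,0.434,0.03],"angular":[0,0,-1.7]},{"dp":[-0.028,0.434,0.06],"angular":[0,0,-1.87]},{"dp":[-0.028,0.434,0.09],"angular":[0,0,-1.908]},{"dp":[-0.028,0.434,0.09],"angular":[0,0,-1.908]},{"dp":[-0.028,0.434,0.09],"angular":[0,0,-1.908]},{"dp":[-0.028,0.434,0.09],"angular":[0,0,-1.908]}]' 0
python3 - <<'E'
from h import *
st(); snap('wrist','w11'); u=w2px('w11',(.4268,-.214,.012)); print(u); fit('w11',*u,(.012,.024)); 
snap('scene','scene1'); im=cv2.imread('pics/w11.png')
a=cv2.resize(im,(400,300)); b=cv2.imread('pics/scene1.png')[230:410,350:570]; b=cv2.resize(b,(380,311))[:300]
cv2.imwrite('pics/c8.png',np.hstack([a,b]))
E
```

```text
clock: 31.9
ee_pos: [0.4279, -0.214, 0.1537]
tool_rot: [[-0.173, 0.985, 0.004], [0.985, 0.173, -0.0], [-0.001, 0.004, -1.0]]
contact_force: [-0.7, -0.0, 0.2]
opening: 0.997
t 31.9 p [ 0.4279 -0.214   0.1537] F [-0.7 -0.   0.2] op 0.997
[[-0.173, 0.985, 0.004], [0.985, 0.173, -0.0], [-0.001, 0.004, -1.0]] [ 54.  19. -39. 118.  16.  48. 106.]
[321.50990316 232.57365152]
w11 h 0.012 xy [ 0.4289 -0.216 ] score 18.65
w11 h 0.024 xy [ 0.4263 -0.2151] score 25.75
```

View pics/c8.png

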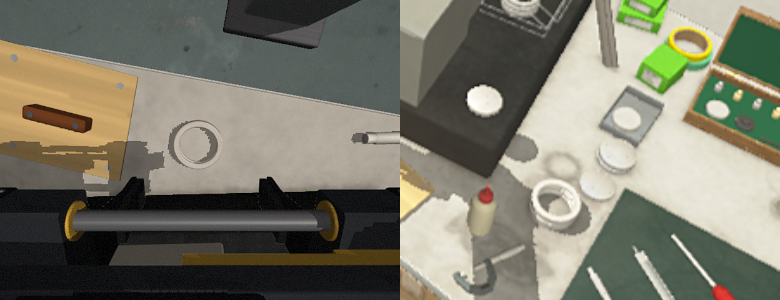

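Another white ring pile stands at scene crop (555,203), at about x=0.59, y=-0.635, with flat discs (test blocks) nearby. It looks too big; I'll check its diameter while gripping ring 2, which is a single ring at left-crop (195,145).

```bash
python3 -m jog '[{"dp":[0,0,0.05],"angular":[0.003,-0.003,0]},{"dp":[0,0,0.095],"angular":[0.003,-0.003,0]},{"dp":[0,0,0.12],"angular":[0.003,-0.003,0]},{"dp":[0,0,0.124],"angular":[0.003,-0.003,0]},{"dp":[0,0,0.124],"angular":[0.003,-0.003,0]},{"dp":[0,0,0.124],"angular":[0.003,-0.003,0]}]' 0
python3 -m jog '[{"dp":[0,0,0],"angular":[0,0,0]},{"dp":[0,0,0],"angular":[0,0,0]},{"dp":[0,0,0],"angular":[0,0,0]},{"dp":[0,0,0],"angular":[0,0,0]},{"dp":[0,0,0],"angular":[0,0,0]},{"dp":[0,0,0],"angular":[0,0,0]}]' 160
python3 - <<'E'
from h import *
u,v=350+555-400-0,0
u=350+(555-400)/1.727; v=230+200/1.727; print(u,v)
for h in (.012,.024):
  for r in (.028,.031,.034,.038,.042,.046): print(r,end=' '); fit('scene1',u,v,(h,),r=r,rs=1)
E
```

```text
clock: 32.75
ee_pos: [0.4289, -0.2146, 0.0308]
tool_rot: [[-0.173, 0.985, 0.004], [0.985, 0.173, -0.005], [-0.005, 0.003, -1.0]]
contact_force: [0.9, -1.2, -0.7]
opening: 0.999
clock: 33.5
ee_pos: [0.4291, -0.2149, 0.031]
tool_rot: [[-0.173, 0.985, 0.004], [0.985, 0.173, -0.005], [-0.006, 0.003, -1.0]]
contact_force: [-0.9, -1.7, 3.9]
opening: 0.695
439.7510133178923 345.80775911986103
0.028 scene1 h 0.012 xy [ 0.605  -0.6432] score 7.7
0.031 scene1 h 0.012 xy [ 0.6044 -0.6402] score 5.61
0.034 scene1 h 0.012 xy [ 0.5915 -0.6308] score 4.6
0.038 scene1 h 0.012 xy [ 0.6014 -0.6288] score 12.37
0.042 scene1 h 0.012 xy [ 0.6035 -0.6279] score 16.29
0.046 scene1 h 0.012 xy [ 0.5983 -0.6245] score 8.78
0.028 scene1 h 0.024 xy [ 0.597 -0.645] score 7.66
0.031 scene1 h 0.024 xy [ 0.5958 -0.6425] score 5.38
0.034 scene1 h 0.024 xy [ 0.5859 -0.6314] score 4.99
0.038 scene1 h 0.024 xy [ 0.5934 -0.6314] score 13.6
0.042 scene1 h 0.024 xy [ 0.5954 -0.6302] score 15.72
0.046 scene1 h 0.024 xy [ 0.589  -0.6267] score 8.62
```

The scene ring measures about 84 mm across, a look-alike, so it stays. The rings in all are 2 + 1 + 1 = 4. Carry ring 2 to the right pad.

```bash
python3 -m jog '[{"dp":[0,0,-0.03],"angular":[0,0,0]},{"dp":[0,0,-0.08],"angular":[0,0,0]},{"dp":[0,0,-0.13],"angular":[0,0,0]},{"dp":[0,0,-0.18],"angular":[0,0,0]},{"dp":[0,0,-0.2],"angular":[0,0,0]},{"dp":[0,0,-0.2],"angular":[0,0,0]}]'
python3 - <<'E'
from h import *
st();go(W(0,-.0388,.225),CA); go([.43,.1,.225],30)
E
```

```text
clock: 34.25
ee_pos: [0.4287, -0.2138, 0.2318]
tool_rot: [[-0.172, 0.985, 0.006], [0.985, 0.172, -0.007], [-0.008, 0.005, -1.0]]
contact_force: [-0.1, 0.2, -2.1]
opening: 0.695
t 34.25 p [ 0.4287 -0.2138  0.2318] F [-0.1  0.2 -2.1] op 0.695
[[-0.172, 0.985, 0.006], [0.985, 0.172, -0.007], [-0.008, 0.005, -1.0]] [ 58.  13. -42. 113.  11.  57. 111.]
dp [0.4032, 0.1686, 0.0044] ang [0.0105, 0.0009, 1.9099] rows>= 11.0
dp [0.3089, 0.0553, 0.0047] ang [0.0087, 0.0039, 1.2205] rows>= 7.0
```

```bash
python3 -m jog '[{"dp":[0.05,0.005,-0.01],"angular":[0,0,0.17]},{"dp":[0.1,0.015,-0.01],"angular":[0,0,0.34]},{"dp":[0.15,0.025,-0.01],"angular":[0,0,0.51]},{"dp":[0.2,0.035,-0.01],"angular":[0,0,0.68]},{"dp":[0.25,0.045,-0.01],"angular":[0,0,0.85]},{"dp":[0.3,0.055,-0.01],"angular":[0,0,1.02]},{"dp":[0.34,0.085,0],"angular":[0,0,1.19]},{"dp":[0.37,0.12,0],"angular":[0.01,0,1.36]},{"dp":[0.4,0.15,0],"angular":[0.01,0,1.53]},{"dp":[0.403,0.1686,0],"angular":[0.01,0,1.7]},{"dp":[0.403,0.1686,0],"angular":[0.01,0,1.87]},{"dp":[0.403,0.1686,0.004],"angular":[0.01,0,1.91]},{"dp":[0.403,0.1686,0.004],"angular":[0.01,0,1.91]}]'
python3 - <<'E'
from h import *
go(W(0,-.0388,.0625),CA)
E
```

```text
clock: 35.88
ee_pos: [0.524, 0.2119, 0.2229]
tool_rot: [[0.987, -0.164, -0.005], [-0.164, -0.987, -0.002], [-0.004, 0.003, -1.0]]
contact_force: [0.4, 0.9, -0.5]
opening: 0.694
dp [0.002, -0.0012, 0.1604] ang [0.003, 0.0042, 0.0014] rows>= 3.0
```

```bash
python3 -m jog '[{"dp":[0.002,-0.0012,0.05],"angular":[0.003,0.004,0]},{"dp":[0.002,-0.0012,0.1],"angular":[0.003,0.004,0]},{"dp":[0.002,-0.0012,0.14],"angular":[0.003,0.004,0]},{"dp":[0.002,-0.0012,0.16],"angular":[0.003,0.004,0]},{"dp":[0.002,-0.0012,0.16],"angular":[0.003,0.004,0]},{"dp":[0.002,-0.0012,0.16],"angular":[0.003,0.004,0]}]'
python3 - <<'E'
from h import *
go(W(0,-.0388,.0526),CA)
E
```

```text
clock: 36.62
ee_pos: [0.5265, 0.2131, 0.0643]
tool_rot: [[0.987, -0.163, 0.002], [-0.163, -0.987, 0.001], [0.002, -0.002, -1.0]]
contact_force: [-0.4, 0.8, -0.5]
opening: 0.695
dp [-0.001, 0.001, 0.0117] ang [-0.0017, -0.0019, 0.0017] rows>= 1.0
```

```bash
python3 -m jog '[{"dp":[-0.001,0.001,0.008],"angular":[-0.0017,-0.0019,0]},{"dp":[-0.001,0.001,0.0115],"angular":[-0.0017,-0.0019,0]},{"dp":[-0.001,0.001,0.0117],"angular":[-0.0017,-0.0019,0]},{"dp":[-0.001,0.001,0.0117],"angular":[-0.0017,-0.0019,0]}]'
python3 -m jog '[{"dp":[0,0,0],"angular":[0,0,0]},{"dp":[0,0,0],"angular":[0,0,0]},{"dp":[0,0,0],"angular":[0,0,0]},{"dp":[0,0,0],"angular":[0,0,0]},{"dp":[0,0,0],"angular":[0,0,0]},{"dp":[0,0,-0.03],"angular":[0,0,0]},{"dp":[0,0,-0.09],"angular":[0,0,0]},{"dp":[0,0,-0.15],"angular":[0,0,0]},{"dp":[0,0.06,-0.19],"angular":[0,0,0]},{"dp":[0,0.075,-0.19],"angular":[0,0,0]},{"dp":[0,0.075,-0.19],"angular":[0,0,0]}]' 0
python3 - <<'E'
from h import *
st();snap('wrist','w12'); print(np.load('pics/w12.npz')['T'][:3,3])
fit('w12',*w2px('w12',W(0,.038,.033)),(.033,)); print(W(0,.038,0))
fit('w12',*w2px('w12',W(0,-.038,.033)),(.033,)); print(W(0,-.038,0))
E
```

```text
clock: 37.12
ee_pos: [0.5254, 0.2124, 0.0527]
tool_rot: [[0.987, -0.163, 0.0], [-0.163, -0.987, 0.0], [0.0, -0.0, -1.0]]
contact_force: [-0.0, 0.4, -0.9]
opening: 0.695
clock: 38.5
ee_pos: [0.5134, 0.1363, 0.2433]
tool_rot: [[0.986, -0.167, 0.002], [-0.167, -0.986, -0.001], [0.002, 0.001, -1.0]]
contact_force: [-1.1, -1.0, 0.1]
opening: 0.998
t 38.5 p [0.5134 0.1363 0.2433] F [-1.1 -1.   0.1] op 0.998
[[0.986, -0.167, 0.002], [-0.167, -0.986, -0.001], [0.002, 0.001, -1.0]] [ 11.  17. -37. 106.  12.  60. -41.]
[0.52727612 0.2172023  0.38035783]
w12 h 0.033 xy [0.5382 0.2866] score 62.96
[0.53807181 0.28807885 0.        ]
w12 h 0.033 xy [0.5262 0.2142] score 70.7
[0.52552819 0.21312115 0.        ]
```

All four rings are within about 1.5 mm of their pads. Now the board, from w11.

Run:
```python
from h import *
d=cv2.imread('pics/w11.png').astype(int)
m=((d[:,:,2]>60)&(d[:,:,2]<150)&(d[:,:,0]<50)&(d[:,:,2]>d[:,:,1]*1.4)).astype(np.uint8); m[300:]=0; m[:,250:]=0
n,l,s,c=cv2.connectedComponentsWithStats(m);k=1+s[1:,4].argmax();print(s[k],c[k])
v,u=np.where(l==k);P=np.array([px2w('w11',a,b,.027)[:2] for a,b in zip(u,v)],np.float32);r=cv2.minAreaRect(P);b=cv2.boxPoints(r);print(r,b.round(3).tolist())
go([r[0][0],r[0][1],.2],90)
```

```text
[  36  169  110   43 1977] [ 88.16590794 189.47395043]
((0.4201240837574005, -0.38068896532058716), (0.07541003078222275, 0.019584013149142265), 88.29987335205078) [[0.4090000092983246, -0.4180000126361847], [0.42899999022483826, -0.4189999997615814], [0.4309999942779541, -0.34299999475479126], [0.41100001335144043, -0.34299999475479126]]
dp [-0.0062, 0.5269, 0.0427] ang [0.0005, -0.0007, -1.7364] rows>= 10.0
```

Run:
```python
from h import *
f=lambda u,v,z: print(px2w('scene1',350+(u-400)/1.727,230+v/1.727,z).round(3))
f(480,175,0);f(488,143,.091);f(481,235,0);f(489,187,.118);f(520,200,.0);f(404,215,.008);f(432,185,.008)
```

```text
[ 0.562 -0.505 -0.   ]
[ 0.564 -0.504  0.091]
[ 0.469 -0.575  0.   ]
[ 0.479 -0.564  0.118]
[ 0.568 -0.584  0.   ]
[ 0.406 -0.463  0.008]
[ 0.484 -0.46   0.008]
```

```bash
python3 -m jog '[{"dp":[-0.05,0.03,-0.05],"angular":[0,0,0]},{"dp":[-0.072,0.069,-0.1],"angular":[0,0,0]},{"dp":[-0.07,0.12,-0.11],"angular":[0,0,0]},{"dp":[-0.067,0.18,-0.11],"angular":[0,0,0]},{"dp":[-0.062,0.24,-0.11],"angular":[0,0,0]},{"dp":[-0.05,0.3,-0.11],"angular":[0,0,0]},{"dp":[-0.04,0.36,-0.11],"angular":[0,0,-0.05]},{"dp":[-0.025,0.42,-0.11],"angular":[0,0,-0.1]},{"dp":[-0.01,0.48,-0.1],"angular":[0,0,-0.136]},{"dp":[-0.0055,0.524,-0.06],"angular":[0,0,-0.136]},{"dp":[-0.0055,0.524,0],"angular":[0,0,-0.136]},{"dp":[-0.0055,0.524,0.06],"angular":[0,0,-0.136]},{"dp":[-0.0055,0.524,0.07],"angular":[0,0,-0.136]},{"dp":[-0.0055,0.524,0.07],"angular":[0,0,-0.136]},{"dp":[-0.0055,0.524,0.07],"angular":[0,0,-0.136]}]' 0
cat >> h.py <<'E'
def handle(f,z=.0285,u0=0,u1=640,v1=300):
    d=cv2.imread(f'pics/{f}.png').astype(int)
    m=((d[:,:,2]>50)&(d[:,:,2]<160)&(d[:,:,0]<60)&(d[:,:,2]>d[:,:,1]*1.4)).astype(np.uint8); m[v1:]=0; m[:,:u0]=0; m[:,u1:]=0
    n,l,s,c=cv2.connectedComponentsWithStats(m);k=1+s[1:,4].argmax();print(s[k],c[k].round(1))
    v,u=np.where(l==k);P=np.array([px2w(f,a,b,z)[:2] for a,b in zip(u,v)],np.float32);r=cv2.minAreaRect(P);print(np.round(r[0],4),np.round(r[1],4),r[2])
E
python3 - <<'E'
from h import *
st();snap('wrist','w13');handle('w13')
E
```

```text
clock: 40.42
ee_pos: [0.4232, -0.3787, 0.1753]
tool_rot: [[1.0, -0.029, 0.005], [-0.029, -1.0, -0.003], [0.005, 0.003, -1.0]]
contact_force: [-0.1, -0.2, -0.4]
opening: 1.003
t 40.42 p [ 0.4232 -0.3787  0.1753] F [-0.1 -0.2 -0.4] op 1.003
[[1.0, -0.029, 0.005], [-0.029, -1.0, -0.003], [0.005, 0.003, -1.0]] [ 47.  22. -13. 107.   6.  52.  31.]
[267 243  19  57 950] [276.6 272.1]
[ 0.3858 -0.4093] [0.0493 0.0145] 86.65166473388672
```

View pics/w13.png

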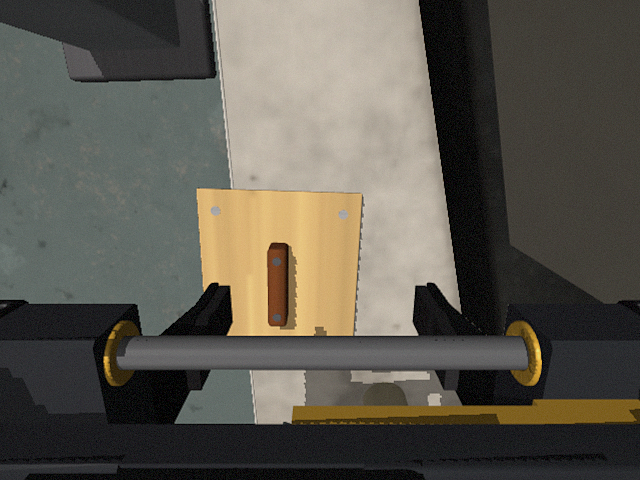

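The board has been knocked toward the robot and now overhangs the front edge; its handle runs from (277,243) to (277,325). Re-measure.

Run:
```python
from h import *
handle('w13',v1=331)
e=np.array([px2w('w13',u,v,.008) for u,v in((197,188),(363,193),(357,334),(203,285))]);print(e.round(4).tolist(),[np.degrees(np.arctan2(*(e[i]-e[j])[1::-1])).round(2) for i,j in((1,0),(1,2),(0,3))],np.linalg.norm(e[1]-e[0]))
print(px2w('w13',277,243,.028),px2w('w13',277,326,.028))
print([px2w('w13',u,v,0).round(3).tolist() for u,v in((219,50),(255,400))])
```

```text
[ 267  243   19   83 1356] [276.6 283.9]
[ 0.3851 -0.4215] [0.0736 0.0145] 86.65166473388672
[[0.3235, -0.3426, 0.008], [0.4585, -0.3507, 0.008], [0.4534, -0.4814, 0.008], [0.3179, -0.4281, 0.008]] [np.float64(-3.44), np.float64(87.76), np.float64(86.2)] 0.13519874049003833
[ 0.38809679 -0.38511906  0.028     ] [ 0.38328662 -0.45929801  0.028     ]
[[0.351, -0.241, 0.0], [0.352, -0.558, 0.0]]
```

Run:
```python
from h import *
go([.386,-.4235,.036],-3.2)
```

```text
dp [-0.0362, 0.0454, 0.1393] ang [0.0028, -0.0046, 0.0266] rows>= 3.0
```

```bash
python3 -m jog '[{"dp":[-0.036,0.0454,0.02],"angular":[0.003,-0.0046,0.0266]},{"dp":[-0.036,0.0454,0.06],"angular":[0.003,-0.0046,0.0266]},{"dp":[-0.036,0.0454,0.1],"angular":[0.003,-0.0046,0.0266]},{"dp":[-0.036,0.0454,0.1],"angular":[0.003,-0.0046,0.0266]},{"dp":[-0.036,0.0454,0.12],"angular":[0.003,-0.0046,0.0266]},{"dp":[-0.036,0.0454,0.135],"angular":[0.003,-0.0046,0.0266]},{"dp":[-0.036,0.0454,0.139],"angular":[0.003,-0.0046,0.0266]},{"dp":[-0.036,0.0454,0.139],"angular":[0.003,-0.0046,0.0266]}]' 0
python3 -m jog '[{"dp":[0,0,0],"angular":[0,0,0]},{"dp":[0,0,0],"angular":[0,0,0]},{"dp":[0,0,0],"angular":[0,0,0]},{"dp":[0,0,0],"angular":[0,0,0]},{"dp":[0,0,0],"angular":[0,0,0]},{"dp":[0,0,0],"angular":[0,0,0]},{"dp":[0,0,0],"angular":[0,0,0]},{"dp":[0,0,0],"angular":[0,0,0]},{"dp":[0,0,0],"angular":[0,0,0]},{"dp":[0,0,0],"angular":[0,0,0]}]' 255
```

```text
clock: 41.48
ee_pos: [0.3867, -0.4238, 0.0369]
tool_rot: [[0.998, -0.056, 0.001], [-0.056, -0.998, -0.001], [0.001, 0.0, -1.0]]
contact_force: [1.3, 0.3, -0.1]
opening: 1.006
clock: 42.72
ee_pos: [0.3864, -0.4238, 0.0369]
tool_rot: [[0.998, -0.056, 0.0], [-0.056, -0.998, -0.0], [0.0, 0.0, -1.0]]
contact_force: [-2.0, -1.0, 0.3]
opening: 0.18
```

Handle gripped (15.7 mm). Lift high and measure how the board sits in the tool.

```bash
python3 -m jog '[{"dp":[0,0,-0.01],"angular":[0,0,0]},{"dp":[0,0,-0.03],"angular":[0,0,0]},{"dp":[0,0,-0.07],"angular":[0,0,0]},{"dp":[0,0,-0.12],"angular":[0,0,0]},{"dp":[0,0,-0.17],"angular":[0,0,0]},{"dp":[0,0,-0.22],"angular":[0,0,0]},{"dp":[0,0,-0.27],"angular":[0,0,0]},{"dp":[0,0,-0.3],"angular":[0,0,0]},{"dp":[0,0,-0.3],"angular":[0,0,0]},{"dp":[0,0,-0.3],"angular":[0,0,0]}]'
cat >> h.py <<'E'
def bmeas(f,o,zt=.0289):
    p=np.array(o['ee_pos']);R=np.array(o['tool_rot']); d=np.load(f'pics/{f}.npz');T=d['T'];Ki=np.linalg.inv(d['K'])
    h=cv2.cvtColor(cv2.imread(f'pics/{f}.png'),cv2.COLOR_BGR2HSV); m=((h[:,:,0]>10)&(h[:,:,0]<30)&(h[:,:,1]>70)&(h[:,:,2]>110)).astype(np.uint8); m[325:]=0
    n,l,s,c=cv2.connectedComponentsWithStats(m);k=1+s[1:,4].argmax();print(s[k])
    v,u=np.where(l==k); r=(R.T@T[:3,:3]@Ki@np.array([u,v,np.ones(len(u))])); c0=R.T@(T[:3,3]-p); Q=c0[:,None]+r*((zt-c0[2])/r[2]); x,y=Q[0],Q[1]
    X=np.arange(-.055,.055,.002);Y=[y[(abs(x-a)<.001)].min() for a in X];q=np.polyfit(X,Y,1);q=np.polyfit(X[abs(Y-np.polyval(q,X))<.001],np.array(Y)[abs(Y-np.polyval(q,X))<.001],1)
    yb=np.arange(-.07,-.03,.002); xl=[x[abs(y-a)<.001].min() for a in yb]; xr=[x[abs(y-a)<.001].max() for a in yb]
    ql=np.polyfit(yb,xl,1);qr=np.polyfit(yb,xr,1)
    print('back edge y0',q[1].round(4),'slope deg',np.degrees(q[0]).round(2),'| left x@0',ql[1].round(4),np.degrees(-ql[0]).round(2),'right',qr[1].round(4),np.degrees(-qr[0]).round(2))
E
python3 - <<'E'
from h import *
o=st();snap('wrist','w14');bmeas('w14',o)
E
```

```text
clock: 43.98
ee_pos: [0.3857, -0.4229, 0.3354]
tool_rot: [[0.998, -0.056, -0.002], [-0.056, -0.998, 0.002], [-0.002, -0.001, -1.0]]
contact_force: [0.0, 0.5, -2.8]
opening: 0.184
t 43.98 p [ 0.3857 -0.4229  0.3354] F [ 0.   0.5 -2.8] op 0.184
[[0.998, -0.056, -0.002], [-0.056, -0.998, 0.002], [-0.002, -0.001, -1.0]] [ 53.  14. -12.  95.   3.  71.  37.]
[  165   138   316   176 45323]
back edge y0 -0.077 slope deg 0.03 | left x@0 -0.067 0.04 right 0.0679 0.09
```

Run:
```python
from h import *
for z in (.15,.2,.25,.3): print(z,w2px('side0',(.49,-.226,z)).round(), w2px('scene0',(.49,-.226,z)).round())
o=st()
go([.43,-.1,.40],-8);go(W(-.0005,.001,.30),CA);go(W(-.0005,.001,.14),CA)
```

```text
0.15 [343. 189.] [312. 263.]
0.2 [344. 172.] [313. 251.]
0.25 [345. 154.] [313. 239.]
0.3 [345. 135.] [313. 226.]
t 44.02 p [ 0.3856 -0.4229  0.3349] F [-0.1 -0.2 -2.7] op 0.182
[[0.998, -0.056, -0.002], [-0.056, -0.998, 0.002], [-0.002, -0.002, -1.0]] [ 53.  14. -12.  95.   3.  71.  37.]
dp [0.0263, -0.325, -0.0645] ang [-0.002, 0.0025, 0.0841] rows>= 6.0
dp [0.1083, -0.6815, 0.0361] ang [-0.002, 0.0026, 0.1102] rows>= 12.0
dp [0.1087, -0.6812, 0.1961] ang [-0.002, 0.0026, 0.1102] rows>= 12.0
```

```bash
python3 -m jog '[{"dp":[0,-0.03,-0.03],"angular":[0,0,0]},{"dp":[0.005,-0.08,-0.055],"angular":[0,0,0.01]},{"dp":[0.01,-0.13,-0.055],"angular":[0,0,0.03]},{"dp":[0.015,-0.18,-0.055],"angular":[0,0,0.05]},{"dp":[0.02,-0.23,-0.055],"angular":[0,0,0.07]},{"dp":[0.024,-0.28,-0.055],"angular":[0,0,0.08]},{"dp":[0.028,-0.33,-0.055],"angular":[0,0,0.09]},{"dp":[0.035,-0.38,-0.055],"angular":[0,0,0.1]},{"dp":[0.045,-0.43,-0.055],"angular":[0,0,0.11]},{"dp":[0.06,-0.48,-0.055],"angular":[0,0,0.11]},{"dp":[0.07,-0.53,-0.05],"angular":[0,0,0.11]},{"dp":[0.085,-0.58,-0.03],"angular":[0,0,0.11]},{"dp":[0.1,-0.63,0],"angular":[0,0,0.11]},{"dp":[0.108,-0.67,0.03],"angular":[0,0,0.11]},{"dp":[0.1083,-0.6815,0.036],"angular":[-0.002,0.0026,0.11]},{"dp":[0.1083,-0.6815,0.036],"angular":[-0.002,0.0026,0.11]},{"dp":[0.1083,-0.6815,0.036],"angular":[-0.002,0.0026,0.11]},{"dp":[0.1083,-0.6815,0.036],"angular":[-0.002,0.0026,0.11]}]'
python3 - <<'E'
from h import *
o=st();snap('wrist','w15');bmeas('w15',o);go(W(-.0005,.001,.12),CA)
E
```

```text
clock: 46.28
ee_pos: [0.5321, 0.2502, 0.3011]
tool_rot: [[0.986, -0.167, 0.002], [-0.167, -0.986, -0.0], [0.002, 0.0, -1.0]]
contact_force: [0.8, -0.3, -2.9]
opening: 0.181
t 46.27 p [0.5321 0.2502 0.3011] F [ 0.8 -0.3 -2.9] op 0.181
[[0.986, -0.167, 0.002], [-0.167, -0.986, -0.0], [0.002, 0.0, -1.0]] [  2.  21. -42.  94.  15.  70. -52.]
[  165   117   344   197 48014]
back edge y0 -0.0842 slope deg -1.07 | left x@0 -0.0673 0.15 right 0.0675 0.16
dp [-0.0011, -0.0012, 0.181] ang [0.0, -0.0018, -0.002] rows>= 3.0
```

```bash
python3 -m jog '[{"dp":[-0.001,-0.001,0.05],"angular":[0,-0.0018,-0.002]},{"dp":[-0.001,-0.001,0.1],"angular":[0,-0.0018,-0.002]},{"dp":[-0.001,-0.001,0.15],"angular":[0,-0.0018,-0.002]},{"dp":[-0.001,-0.001,0.185],"angular":[0,-0.0018,-0.002]},{"dp":[-0.001,-0.001,0.192],"angular":[0,-0.0018,-0.002]},{"dp":[-0.001,-0.001,0.192],"angular":[0,-0.0018,-0.002]},{"dp":[-0.001,-0.001,0.192],"angular":[0,-0.0018,-0.002]}]'
python3 - <<'E'
from h import *
o=st();go(W(-.0005,.001,.0865),CA);snap('wrist','w16')
cv2.imwrite('pics/c9.png',cv2.imread('pics/w16.png'))
E
```

```text
clock: 47.2
ee_pos: [0.5328, 0.2522, 0.1111]
tool_rot: [[0.986, -0.165, 0.003], [-0.165, -0.986, 0.002], [0.003, -0.002, -1.0]]
contact_force: [0.0, -0.6, -1.1]
opening: 0.184
t 47.2 p [0.5328 0.2522 0.1111] F [ 0.  -0.6 -1.1] op 0.184
[[0.986, -0.165, 0.003], [-0.165, -0.986, 0.002], [0.003, -0.002, -1.0]] [ -2.  32. -37. 106.  25.  50. -61.]
dp [-0.0013, 0.0008, 0.0246] ang [-0.0021, -0.0031, -0.0003] rows>= 1.0
```

View pics/c9.png

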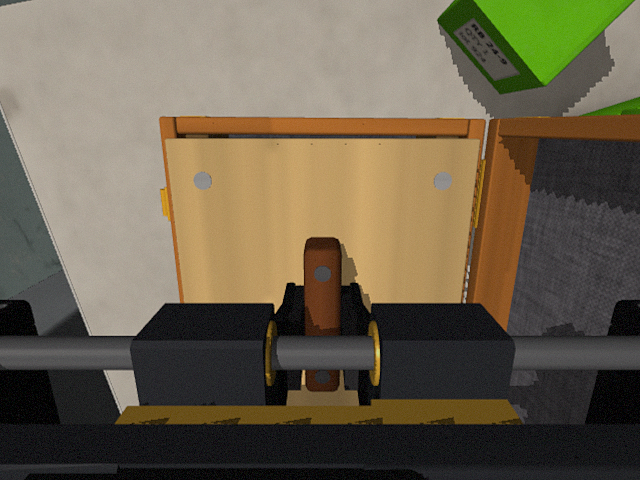

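Square over the case: board back edge at v≈139, rim back edge at v≈117, sides at u≈167..480 against 162..485. Check numbers in the case frame.

Run:
```python
from h import *
C=lambda u,v,z:(RC.T@(px2w('w16',u,v,z)-CC)).round(4)[:2]
for n,u,v,z in [('board TL',167,139,.0822),('board TR',480,139,.0822),('rim back L',162,118,.062),('rim back R',485,120,.062),('rim inner back L',178,134,.062),('rim inner back R',468,136,.062)]: print(n,C(u,v,z))
o=arm.get_obs();print((RC.T@(np.array(o['ee_pos'])-CC)).round(4))
```

```text
board TL [-0.0653  0.0784]
board TR [0.0687 0.0784]
rim back L [-0.0745  0.0874]
rim back R [0.0782 0.0864]
rim inner back L [-0.0678  0.0801]
rim inner back R [0.071  0.0791]
[0.0006 0.0016 0.111 ]
```

```bash
python3 -m jog '[{"dp":[-0.0003,0.0007,0],"angular":[-0.002,-0.003,0]},{"dp":[-0.0003,0.0007,0.008],"angular":[-0.002,-0.003,0]},{"dp":[-0.0003,0.0007,0.014],"angular":[-0.002,-0.003,0]},{"dp":[-0.0003,0.0007,0.014],"angular":[-0.002,-0.003,0]}]'
python3 -m jog '[{"dp":[0,0,0.003],"angular":[0,0,0]},{"dp":[0,0,0.006],"angular":[0,0,0]},{"dp":[0,0,0.009],"angular":[0,0,0]},{"dp":[0,0,0.009],"angular":[0,0,0]}]'
python3 - <<'E'
from h import *
o=st();print((RC.T@(np.array(o['ee_pos'])-CC)).round(4))
E
```

```text
clock: 47.75
ee_pos: [0.5317, 0.2511, 0.096]
tool_rot: [[0.986, -0.165, -0.002], [-0.165, -0.986, -0.001], [-0.002, 0.001, -1.0]]
contact_force: [0.5, -0.7, -1.9]
opening: 0.179
clock: 48.25
ee_pos: [0.5318, 0.2512, 0.087]
tool_rot: [[0.986, -0.165, -0.002], [-0.165, -0.986, -0.001], [-0.001, 0.001, -1.0]]
contact_force: [-0.3, -0.2, -2.1]
opening: 0.178
t 48.25 p [0.5318 0.2512 0.087 ] F [-0.3 -0.2 -2.1] op 0.178
[[0.986, -0.165, -0.002], [-0.165, -0.986, -0.001], [-0.001, 0.001, -1.0]] [ -3.  34. -36. 107.  26.  48. -62.]
[-0.0001  0.0006  0.087 ]
```

```bash
python3 -m jog '[{"dp":[0,0,0.0008],"angular":[0,0,0]},{"dp":[0,0,0.0008],"angular":[0,0,0]}]'
python3 -m jog '[{"dp":[0,0,0],"angular":[0,0,0]},{"dp":[0,0,0],"angular":[0,0,0]},{"dp":[0,0,0],"angular":[0,0,0]},{"dp":[0,0,0],"angular":[0,0,0]},{"dp":[0,0,0],"angular":[0,0,0]},{"dp":[0,0,-0.03],"angular":[0,0,0]},{"dp":[0,0,-0.08],"angular":[0,0,0]},{"dp":[0,0.02,-0.13],"angular":[0,0,0]},{"dp":[0,0.06,-0.18],"angular":[0,0,0]},{"dp":[0,0.08,-0.18],"angular":[0,0,0]},{"dp":[0,0.08,-0.18],"angular":[0,0,0]}]' 150
python3 - <<'E'
from h import *
o=st();snap('wrist','w17');handle('w17',z=.080,v1=330)
C=lambda p:(RC.T@(p-CC)).round(4)
snap('side','s3')
im=cv2.imread('pics/w17.png');sd=cv2.imread('pics/s3.png')[230:420,230:410]
cv2.imwrite('pics/c10.png',np.hstack([cv2.resize(im[:330],(480,248)),cv2.resize(sd,(235,248))]).repeat(1,0))
E
```

```text
clock: 48.5
ee_pos: [0.5318, 0.2512, 0.0869]
tool_rot: [[0.986, -0.165, -0.001], [-0.165, -0.986, -0.001], [-0.001, 0.001, -1.0]]
contact_force: [-2.4, -1.6, 5.4]
opening: 0.178
clock: 49.88
ee_pos: [0.519, 0.1708, 0.2674]
tool_rot: [[0.986, -0.169, -0.0], [-0.169, -0.986, -0.002], [0.0, 0.002, -1.0]]
contact_force: [-0.6, 0.2, -0.2]
opening: 0.415
t 49.88 p [0.519  0.1708 0.2674] F [-0.6  0.2 -0.2] op 0.415
[[0.986, -0.169, -0.0], [-0.169, -0.986, -0.002], [0.0, 0.002, -1.0]] [ 11.  19. -42. 102.  14.  64. -45.]
[ 406    0  163  294 5901] [496.6 184.9]
[0.656  0.1997] [0.242  0.1115] 80.07535552978516
```

View pics/c10.png

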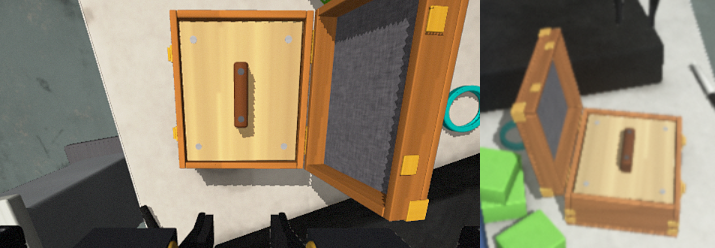

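The board is seated squarely inside the rim, with the lid still open (picture budget now used up, so I go on by numbers). Next I go over and behind the lid with closed jaws, then swing it shut along its arc.

Run:
```python
from h import *
handle('w17',z=.0785,u0=295,u1=345)
m=px2w('w17',320,127,.08);print('TCP grip pt expected',W(0,0,0)[:2])
go(W(.0,0,.34),CA);go(W(.178,0,.34),80.5)
for th in np.arange(1.76,-.01,-.16).tolist()+[0]:
    x=.078-.14*np.cos(th)+.03*np.sin(th)+.0095; z=.062+.14*np.sin(th)+.03*np.cos(th)+.025
    print(round(th,2),'dcx %.4f dz %.4f'%(x-.178,.34-z))
```

```text
[ 312   83   19   87 1431] [320.7 125.4]
[0.5319 0.2501] [0.0685 0.0152] 79.82638549804688
TCP grip pt expected [0.5318 0.2506]
dp [0.0002, -0.0786, -0.0735] ang [0.0011, 0.0019, 0.0002] rows>= 2.0
dp [0.1782, -0.0785, -0.0739] ang [-0.0006, 0.0023, -1.5706] rows>= 9.0
1.76 dcx -0.0347 dz 0.1211
1.6 dcx -0.0564 dz 0.1139
1.44 dcx -0.0790 dz 0.1103
1.28 dcx -0.1019 dz 0.1103
1.12 dcx -0.1245 dz 0.1139
0.96 dcx -0.1462 dz 0.1211
0.8 dcx -0.1665 dz 0.1317
0.64 dcx -0.1849 dz 0.1453
0.48 dcx -0.2008 dz 0.1617
0.32 dcx -0.2140 dz 0.1805
0.16 dcx -0.2239 dz 0.2011
0.0 dcx -0.2305 dz 0.2230
0 dcx -0.2305 dz 0.2230
```

The handle sits 0.5 mm from the case centre, yaw within 1°. Move behind the lid.

```bash
python3 -m jog '[{"dp":[0,-0.02,-0.05],"angular":[0,0,-0.1]},{"dp":[0.02,-0.05,-0.074],"angular":[0,0,-0.27]},{"dp":[0.06,-0.0785,-0.074],"angular":[0,0,-0.44]},{"dp":[0.11,-0.0785,-0.074],"angular":[0,0,-0.61]},{"dp":[0.15,-0.0785,-0.074],"angular":[0,0,-0.78]},{"dp":[0.178,-0.0785,-0.074],"angular":[0,0,-0.95]},{"dp":[0.178,-0.0785,-0.074],"angular":[0,0,-1.12]},{"dp":[0.178,-0.0785,-0.074],"angular":[0,0,-1.29]},{"dp":[0.178,-0.0785,-0.074],"angular":[0,0,-1.46]},{"dp":[0.178,-0.0785,-0.074],"angular":[0,0.002,-1.571]},{"dp":[0.178,-0.0785,-0.074],"angular":[0,0.002,-1.571]},{"dp":[0.178,-0.0785,-0.074],"angular":[0,0.002,-1.571]}]' 255
python3 - <<'E'
from h import *
st();go(W(.178,0,.34),80.5)
E
```

```text
clock: 51.48
ee_pos: [0.7069, 0.2222, 0.3394]
tool_rot: [[0.165, 0.986, -0.002], [0.986, -0.165, 0.001], [0.0, -0.002, -1.0]]
contact_force: [-0.2, 0.2, -0.5]
opening: 0.006
t 51.48 p [0.7069 0.2222 0.3394] F [-0.2  0.2 -0.5] op 0.006
[[0.165, 0.986, -0.002], [0.986, -0.165, 0.001], [0.0, -0.002, -1.0]] [  9.  41. -57.  68.  33.  87.  38.]
dp [-0.0009, 0.0006, -0.0006] ang [-0.0018, -0.0004, -0.0] rows>= 1.0
```

```bash
python3 -m jog '[{"dp":[0,0,0.05],"angular":[0,0,0]},{"dp":[0,0,0.1],"angular":[0,0,0]},{"dp":[0,0,0.121],"angular":[0,0,0]},{"dp":[0,0,0.121],"angular":[0,0,0]},{"dp":[0,-0.018,0.121],"angular":[0,0,0]},{"dp":[0,-0.035,0.121],"angular":[0,0,0]},{"dp":[0,-0.045,0.117],"angular":[0,0,0]},{"dp":[0,-0.056,0.114],"angular":[0,0,0]},{"dp":[0,-0.068,0.112],"angular":[0,0,0]},{"dp":[0,-0.079,0.11],"angular":[0,0,0]},{"dp":[0,-0.09,0.11],"angular":[0,0,0]},{"dp":[0,-0.102,0.11],"angular":[0,0,0]},{"dp":[0,-0.113,0.112],"angular":[0,0,0]},{"dp":[0,-0.1245,0.114],"angular":[0,0,0]},{"dp":[0,-0.135,0.117],"angular":[0,0,0]},{"dp":[0,-0.146,0.121],"angular":[0,0,0]}]'
python3 - <<'E'
from h import *
st();go(W(.178,0,.34),80.5);snap('side','s4')
E
```

```text
clock: 53.48
ee_pos: [0.5619, 0.2461, 0.2181]
tool_rot: [[0.165, 0.986, -0.002], [0.986, -0.165, -0.0], [-0.0, -0.002, -1.0]]
contact_force: [2.4, -0.7, -0.4]
opening: 0.003
t 53.48 p [0.5619 0.2461 0.2181] F [ 2.4 -0.7 -0.4] op 0.003
[[0.165, 0.986, -0.002], [0.986, -0.165, -0.0], [-0.0, -0.002, -1.0]] [ 13.  35. -59.  96.  32.  68.  26.]
dp [-0.0006, 0.1473, -0.1222] ang [-0.0022, 0.0004, -0.0002] rows>= 4.0
```

```bash
python3 -m jog '[{"dp":[0,-0.01,0.0045],"angular":[0,0,0]},{"dp":[0,-0.019,0.0095],"angular":[0,0,0]},{"dp":[0,-0.0285,0.016],"angular":[0,0,0]},{"dp":[0,-0.0376,0.023],"angular":[0,0,0]},{"dp":[0,-0.046,0.031],"angular":[0,0,0]},{"dp":[0,-0.0535,0.0395],"angular":[0,0,0]},{"dp":[0,-0.06,0.0487],"angular":[0,0,0]},{"dp":[0,-0.0667,0.058],"angular":[0,0,0]},{"dp":[0,-0.072,0.068],"angular":[0,0,0]},{"dp":[0,-0.0766,0.079],"angular":[0,0,0]},{"dp":[0,-0.08,0.088],"angular":[0,0,0]},{"dp":[0,-0.083,0.096],"angular":[0,0,0]},{"dp":[0,-0.083,0.098],"angular":[0,0,0]}]'
```

```text
clock: 55.15
ee_pos: [0.4771, 0.2598, 0.1192]
tool_rot: [[0.163, 0.987, -0.006], [0.987, -0.163, -0.002], [-0.003, -0.005, -1.0]]
contact_force: [0.2, -0.4, 0.2]
opening: 0.002
```

```bash
python3 -m jog '[{"dp":[0,0,0.001],"angular":[0,0,0]},{"dp":[0,0,0.002],"angular":[0,0,0]},{"dp":[0,0,0.003],"angular":[0,0,0]},{"dp":[0,0,0.003],"angular":[0,0,0]}]'
```

```text
clock: 55.65
ee_pos: [0.4771, 0.2599, 0.1174]
tool_rot: [[0.163, 0.987, -0.005], [0.987, -0.163, -0.002], [-0.003, -0.005, -1.0]]
contact_force: [-2.4, -1.9, 7.3]
opening: 0.004
```

Tips at 92.4 mm with 7 N, so the lid is on the rim. A slight further press, then retreat and check by numbers.

```bash
python3 -m jog '[{"dp":[0,0,0.001],"angular":[0,0,0]},{"dp":[0,0,0.001],"angular":[0,0,0]}]'
python3 -m jog '[{"dp":[0,0,-0.03],"angular":[0,0,0]},{"dp":[0,0,-0.09],"angular":[0,0,0]},{"dp":[0,0,-0.15],"angular":[0,0,0]},{"dp":[0,0,-0.2],"angular":[0,0,0]},{"dp":[0.0,-0.03,-0.2],"angular":[0,0,0]},{"dp":[0,-0.03,-0.2],"angular":[0,0,0]}]'
python3 - <<'E'
from h import *
st();snap('wrist','w18');snap('side','s5')
# lid outline: compare orange mask in side view with predicted lid at th
h=cv2.cvtColor(cv2.imread('pics/s5.png'),cv2.COLOR_BGR2HSV);m=((h[:,:,0]>5)&(h[:,:,0]<22)&(h[:,:,1]>110)).astype(np.uint8)
n,l,s,c=cv2.connectedComponentsWithStats(m);k=1+s[1:,4].argmax();print('seen bbox u',s[k][0],s[k][0]+s[k][2],'v',s[k][1],s[k][1]+s[k][3])
for th in (0,.04,.1):
    P=[W(-.078,y,0) for y in(-.088,.088)]+[W(.078,y,0) for y in(-.088,.088)]
    for y in(-.088,.088):
        for q in(0,.156): 
            for t in (0,.03): P.append(W(.078-q*np.cos(th)+t*np.sin(th),y,.062+q*np.sin(th)+t*np.cos(th)))
    p=np.array([w2px('side0',a) for a in P]);print(th,p.min(0).round(1),p.max(0).round(1))
for n,a,b in(('marker',404,298),): 
    A=cv2.imread('pics/side0.png').astype(int);B=cv2.imread('pics/s5.png').astype(int);print(n,abs(A-B)[280:320,385:425].mean()); print('carton',abs(A-B)[390:450,240:300].mean())
A=cv2.imread('pics/scene0.png').astype(int);B=cv2.imread('pics/scene1.png').astype(int)
E
```

```text
clock: 55.9
ee_pos: [0.477, 0.2599, 0.1174]
tool_rot: [[0.163, 0.987, -0.005], [0.987, -0.163, -0.003], [-0.004, -0.004, -1.0]]
contact_force: [-2.5, -2.1, 7.4]
opening: 0.008
clock: 56.65
ee_pos: [0.4467, 0.2664, 0.3184]
tool_rot: [[0.161, 0.987, -0.002], [0.987, -0.161, -0.004], [-0.004, -0.002, -1.0]]
contact_force: [0.8, 0.5, -0.9]
opening: 0.01
t 56.65 p [0.4467 0.2664 0.3184] F [ 0.8  0.5 -0.9] op 0.01
[[0.161, 0.987, -0.002], [0.987, -0.161, -0.004], [-0.004, -0.002, -1.0]] [ 19.  21. -69. 101.  21.  73.  25.]
seen bbox u 293 387 v 300 411
0 [292.8 300.9] [384.5 411.9]
0.04 [292.1 300.9] [384.1 411.9]
0.1 [291.1 300.9] [383.6 411.9]
marker 8.931458333333333
carton 9.316759259259259
```

Contact height 92.4 mm matches a shut lid (92 mm). Last check: image shift of the bystanders, and the lid's front edge.

Run:
```python
from h import *
A=cv2.imread('pics/side0.png',0).astype(np.float32);B=cv2.imread('pics/s5.png',0).astype(np.float32)
for n,(v0,v1,u0,u1) in dict(marker=(275,325,380,425),carton=(385,455,238,302),static_desk=(395,440,330,430)).items(): print(n,cv2.phaseCorrelate(A[v0:v1,u0:u1].copy(),B[v0:v1,u0:u1].copy()),abs(A-B)[v0:v1,u0:u1].mean())
snap('scene','scene2');h=cv2.imread('pics/scene2.png');S=cv2.imread('pics/scene1.png',0).astype(np.float32);S2=cv2.cvtColor(h,cv2.COLOR_BGR2GRAY).astype(np.float32)
print('bottle',cv2.phaseCorrelate(S[335:372,385:412].copy(),S2[335:372,385:412].copy()))
# lid front upper edge in side view: near-front corner height per angle
for th in (0,.05,.1): print(th,[w2px('s5',W(.078-.156*np.cos(th)+.03*np.sin(th),y,.062+.156*np.sin(th)+.03*np.cos(th))).round(1).tolist() for y in(-.088,.088)])
g=cv2.cvtColor(cv2.imread('pics/s5.png'),cv2.COLOR_BGR2HSV);m=(g[:,:,0]>5)&(g[:,:,0]<22)&(g[:,:,1]>110)
print('top of wood by column',[(u,int(np.where(m[290:420,u])[0][0]+290)) for u in (375,378,381,384)])
```

```text
marker ((0.486326615143998, 0.0657534747211983), 0.9834854486253527) 9.771556
carton ((-0.008923180294573285, 0.02941703891617209), 1.0117553575999207) 9.9225445
static_desk ((-0.04776170088155851, 0.44935145880433325), 0.9992587913937039) 9.818444
bottle ((0.8244868000177661, 0.1616326288869594), 0.44654814711323493)
0 [[384.5, 307.5], [383.9, 378.4]]
0.05 [[384.0, 304.5], [383.2, 375.2]]
0.1 [[383.2, 301.5], [382.3, 372.1]]
top of wood by column [(375, 308), (378, 308), (381, 308), (384, 308)]
```

The lid's front corner is seen at v=308 against 307.5 predicted for shut, and the bystanders have not moved. Handing in.

```bash
python3 -c "
from bench import order; print(order.job_done())"
```

```text
the job is handed in; nothing more can be done
None
```

I stacked all four small bearing rings in the case, two on each rubber pad, then seated the hold-down board and swung the lid shut. The job was handed in at about 57 s on the robot's clock; no verdict is reported.

**Rings:** On the left pad the last straight-down camera fit put the top ring 0.2 mm from the pad centre. On the right pad it was about 1.3 mm off, against the 4 mm limit. One earlier oblique fit disagreed, giving 2.9 mm on the left pad. I put that down to the visible ring wall and checked again from straight above.

**Ring count:** A white ring pile further along measured about 84 mm across, so I took it as a look-alike. I left it alone, along with the turquoise ring.

**Board:** It had been knocked toward the robot's edge of the bench before I reached it, so I measured it again before gripping. After seating, its handle was 0.5 mm from the case centre and within about 1° of square.

**Lid:** I first pushed it a little further open (about 1.65 to 1.76 rad) to make room for the gripper body. At closing, the fingertips stopped at 92.4 mm with about 7 N, against 92 mm nominal. The front edge in the side view also matches a shut lid, at pixel row 308 against 307.5 predicted.

**Bystanders:** The image comparison showed the carton and marker unmoved (under 0.5 pixel). The oil bottle shifted 0.8 pixel at low confidence; it was compared only with a mid-run picture, and nothing went near it.

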